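# Wake the camera, then hold the crystal ball on its tray up for the photograph

## Robot

A 6-joint arm with a two-finger parallel gripper is mounted at the origin on the work surface. World frame = base frame: x ahead of the robot, y to its left, z up, the work surface at z = 0. Lengths are in m, angles in rad, forces in N, time in s.
With the tool pointing down it reaches from about 0.375 to 0.825 m from the base axis. Payload 5.5 kg.
Tool frame: the origin (TCP) lies midway between the tips of the shut fingers; the grasp point (between the pads) lies 19 mm behind it; z points along the fingers, y is the direction in which the jaws open and shut (so a half turn about z gives the same grasp; the last joint's range is limited). The gripper opens to 85 mm and grips with 20 to 120 N. Pads are 22 mm wide; open, the fingers measure 114 mm over their backs; the gripper's body (76 mm by 85 mm) begins 54 mm behind the grasp point. The pads swing forward as they close: fully open they stand 13 mm farther back than shut.
Start: joints at [-1.115, 0.314, -0.047, 1.21, 0, 1.571], TCP at [0.264, -0.539, 0.231] pointing down, gripper open.
Joint ranges: [-2.67, 2.67], [-0.69, 1.73], [-1.03, 1.25], [-2.08, 2.16], [-1.42, 1.45], [-3.14, 3.14]. Speed limits (rad/s): [2.39, 2.39, 3.01, 3.14, 3.14, 3.14].

## Interface

Orientations are given as a rotation vector (axis times angle).
In Python, from bench import ctrl gives the robot as it stands.
- The arm moves only by the shell command python3 -m inch 'ROWS' [FORCE]. ROWS is JSON, a list of rows, each an object of numbers: "dx", "dy", "dz": the shift along the tool's x, y, z as a fraction of full scale; "yaw": the turn about the tool's z as a fraction of full scale; "jaw": the closure, from 0 (fully open) to 1 (shut). In form: [{"dx": .., "dy": .., "dz": .., "yaw": .., "jaw": ..}, ...]. A call has 1 to 5 rows; each row shifts and turns the pose as measured when the row begins, along the tool's axes as they then stand; what a row does not reach is not made up. Full scale, the value 1, is 0.02 m for a shift and 360 degrees for a turn. A row lasts 1/10 s, in which the tool goes at most 50 mm and 8.59 degrees, less where a joint would pass 70% of its speed; a pose out of reach is approached as far as the arm can. A call with a number of a shift or a turn outside -1 to 1 is refused whole. A call with a gripper value outside its range is refused whole. The fingers move at their own pace and stop on an object; FORCE is the grip in N (left out, the last holds). Time passes only in rows, so rows that do not move let the fingers close. It gives the time, the measured TCP pose, the force and the opening at its end, in the units of the state.
- ctrl.observe(): the state, without advancing time (a new reading comes with each control period).
- ctrl.grab_frame(name): name is "scene" or "top" or "wrist"; returns a dict with "frame" (400x640x3 uint8, blue, green, red), "K" (3x3 intrinsics, pixels), "k1" (the pictures are not rectified: a ray, as slopes to the right and down, at radius r is drawn at 1 + k1 r^2 times it, then the intrinsics apply), "camera_from_world" (4x4, takes a point from world to camera coordinates); the wrist camera has in their place "mount" (4x4, takes a point from camera to tool coordinates, whose origin is the TCP and whose axes are the flange's). Camera axes: x right, y down, z forward; pixel columns grow to the right and rows downward; lengths in m; the calibration is good to about 2 mm. A picture is of the moment at which its call begins: read the wrist's pose just before it. There is no depth.
- ctrl.finish_job(): hands the job in, once; it reports no verdict.
Trained networks look in the newest picture that a camera, given by its name, has taken for a name from the list of things; names that differ only in an ending like _2 or _b are one class to them, and where a whole thing is asked for, a point or a joint stands for the part that bears it (a point fixed in the world has none). Each returns a list of dicts, best first, with "p" (0 to 1); they miss things now and then, are a little off and sometimes report something else, mostly with a low value. They report only what shows in the picture. A call takes as long as a camera call. They do not tell look-alikes from the thing itself.
- ctrl.regions_of(label, camera): "region" (400x640 bool, what is visible of it) and "extent" ([centre column, centre row, width, height] in pixels, round what is visible of it).
The state is a dict: "t": time; "qpos": joint angles; "qd": joint speeds; "effort": joint torques, N m; "eef_pos": TCP position; "tcp_rot": TCP orientation; "wrist_force": force on the tool from outside, world axes, zero at the start; "moment": the same for the moment, N m; "width": finger opening in m.
Only numpy, scipy, OpenCV 4.12 (cv2) and the standard library are available. Lean on these libraries where they do the work, as an engineer would, in place of code of your own. Each camera call takes 0.05 s, during which the arm holds its last target. There are 200 camera calls.

## Task

Pick up the white infrared remote, point its red nose straight at the camera's lens and hold it steady there for two seconds to wake the camera, then lay the remote back down on the glass. Then lift the cream tray by its handle and carry it level, so that the loose amber ball stays in its shallow pocket untouched, to the photo position: ball centred above the round mat, at the height of the lens, and the ball's end of the tray towards the camera. Finish while still holding the tray there, level and motionless; leave the camera, its stand and everything else on the console where they are.

Things in the scene. Friction and masses are not known exactly. Their poses are not given: they have to be found in the camera images.
- remote: white plastic infrared remote, a rounded bar 130 long (x), 36 wide (y), 22 thick (z), about 90 g, lying flat on the glass on one side of the mat; origin at the centre of its underside; +x points out of its nose (the end with the red cap); round buttons on top (+z). Grip it across its 36 mm width, at its middle.
- remote_nose (a point): centre of the remote's nose face: 65 mm from the remote's middle along its +x, 11 mm above its underside; axes as the remote's
- tray: cream ceramic tray, 200 long (x) by 110 wide (y), 5 mm floor and a 14 mm high outer rim, about 360 g (0.7 to 1.3 times that), standing on the glass on the other side of the mat from the remote; origin at the centre of its underside; +x points to the ball's end. An upright slab handle stands at its centre: 14 mm thick (along y), 44 wide (along x), its top 82 mm above the underside; grip it across the 14 mm from above.
- handle (a point): centre of the handle's grip zone, 55 mm above the tray's underside on its centre line; axes as the tray's
- pocket (a point): centre of the floor of the round ball pocket: 62 mm from the tray's centre along its +x, 8 mm above its underside. The pocket is 46 mm wide inside with a low rim 6 mm above its floor; the ball rolls freely about 10 mm to each side in it and climbs out if the tray is tipped by about 45 degrees or jerked
- ball_center (a point): centre of the loose amber glass ball, 36 mm across, about 60 g; it lies in the tray's pocket, 18 mm above the pocket's floor
- photo_stand: fixed photo stand: origin at the underside of the centre of a round white mat (100 mm across, 2 mm thick, printed with a blue ring and centre dot); +x points from the mat to the camera, whose 110 mm wide round foot is centred 270 mm along +x
- mat_center (a point): centre of the round white mat, on its upper face (2 mm above the glass); axes as the photo stand's
- lens (a point): centre of the front of the camera's lens (52 mm wide barrel with a red ring), 220 mm from the mat's centre along the stand's +x; the lens looks along -x, level, over the mat; axes as the photo stand's (z up). The camera's column is set to a different height each time (lens about 130 to 170 mm above the glass). The camera body is 112 wide, 64 high.
- case: bystander: steel sunglasses case lying open, 165 by 68 mm, 30 high, lid standing up to about 100 mm; origin under the centre of its lower half
- obelisk: bystander: crystal obelisk, 64 mm round foot, 140 high; origin under its centre
- pen: bystander: aluminium pen, 140 long, 11 thick, lying flat; origin under its middle, x along it
- sanitizer: bystander: small closed plastic bottle of hand sanitizer, 42 mm across, 89 high; origin under its centre
- key_bowl: bystander: blue ceramic bowl, 100 mm across, 35 high; origin under its centre
- ball: the same amber ball as a body (its origin turns with it as it rolls; use ball_center for where it is)
Mind the look-alikes: they are no part of the job. Of the things like the remote, leave any that is yellow; of the rest the smaller one is meant. Several things look just like the tray: the one meant starts nearest to the robot's base.

How it is judged:
By the outcome, as a careful person would: the job done as asked, in the order asked, and still so for the second after the job is handed in, while the arm keeps its last pose, push and grip.
It also fails if it takes over 67 s, if anything falls off the work surface, if the arm or the gripper's body presses on something with over 40 N, if the wrist force passes 120 N, or if a joint passes its speed limit or range.

## Working session

There is one attempt and no reset: what is moved stays moved. The work goes in short steps, Python scripts to look and compute and a shell command to move; the robot and the scene stay as the last step left them, time stands still between calls to the robot, and variables do not carry over. Pictures are saved under pics/ and viewed, about 8 in all and at most 12, crops included, and the job is handed in when it is done.

```bash
ls; mkdir -p pics; python3 - <<'E'
from bench import ctrl
import cv2
s=ctrl.observe();print(s)
for c in ("scene","top"):
    f=ctrl.grab_frame(c);cv2.imwrite(f"pics/{c}0.png",f["frame"]);print(c,f["K"],f["k1"],f["camera_from_world"])
    for l in ("remote","tray","ball","photo_stand","lens"):
        for d in ctrl.regions_of(l,c): print(l,round(d["p"],2),[int(x) for x in d["extent"]],d["region"].sum())
E
```

```text
pics
{'t': 0.0, 'qpos': array([-1.11501729e+00,  3.14188819e-01, -4.80886544e-02,  1.21020284e+00,
        1.13442494e-05,  1.57078374e+00]), 'qd': array([-0.00122942, -0.00095822,  0.00224656, -0.00049267, -0.00100464,
       -0.00117879]), 'effort': array([-9.29496964e-04, -5.39584172e+01,  3.39748836e+01,  1.92247453e-02,
        6.93470020e-05,  3.42532837e-05]), 'eef_pos': array([ 0.26384342, -0.53822486,  0.23045267]), 'tcp_rot': array([-3.05876289e+00, -7.09403283e-01,  5.79929591e-04]), 'wrist_force': array([ 0.51617639,  0.69915982, -0.4794604 ]), 'moment': array([ 0.00249727, -0.04887059,  0.02029857]), 'width': 0.08517690753758876}
scene [[389.94855242   0.         318.14653068]
 [  0.         389.94855242 195.59195158]
 [  0.           0.           1.        ]] -0.05452945561082625 [[ 0.27767088  0.96067211  0.00282324 -0.08903369]
 [ 0.7590909  -0.21760314 -0.61353882 -0.33932323]
 [-0.58879529  0.17250496 -0.78965951  1.64651001]
 [ 0.          0.          0.          1.        ]]
remote 0.95 [142, 220, 16, 35] 445
remote 0.82 [258, 224, 27, 35] 449
remote 0.73 [245, 17
[... 304 characters left out ...]
p [[493.90349286   0.         316.65887131]
 [  0.         493.90349286 199.14871579]
 [  0.           0.           1.        ]] 0.0011519311747532103 [[-0.01682027 -0.99984844 -0.00449163 -0.05790908]
 [-0.9963196   0.01713819 -0.08398536  0.53167274]
 [ 0.08404961  0.00306244 -0.99645687  1.86472851]
 [ 0.          0.          0.          1.        ]]
remote 0.74 [469, 236, 10, 35] 328
remote 0.69 [365, 204, 20, 33] 351
remote 0.62 [368, 265, 50, 30] 664
remote 0.35 [212, 143, 50, 39] 1337
tray 0.57 [166, 211, 57, 56] 1550
tray 0.56 [234, 220, 47, 63] 1420
tray 0.15 [365, 204, 20, 34] 377
ball 0.5 [226, 203, 5, 8] 67
photo_stand 0.79 [316, 157, 38, 93] 1201
lens 0.92 [324, 120, 32, 27] 529
```

```bash
python3 - <<'E'
import cv2
a=cv2.imread("pics/scene0.png");b=cv2.imread("pics/top0.png")
cv2.imwrite("pics/s1.png",cv2.resize(a[130:370,100:520],None,fx=1.9,fy=1.9,interpolation=cv2.INTER_CUBIC))
cv2.imwrite("pics/t1.png",cv2.resize(b[80:320,110:510],None,fx=2,fy=2,interpolation=cv2.INTER_CUBIC))
E
```

```text
(no output)
```

View pics/s1.png

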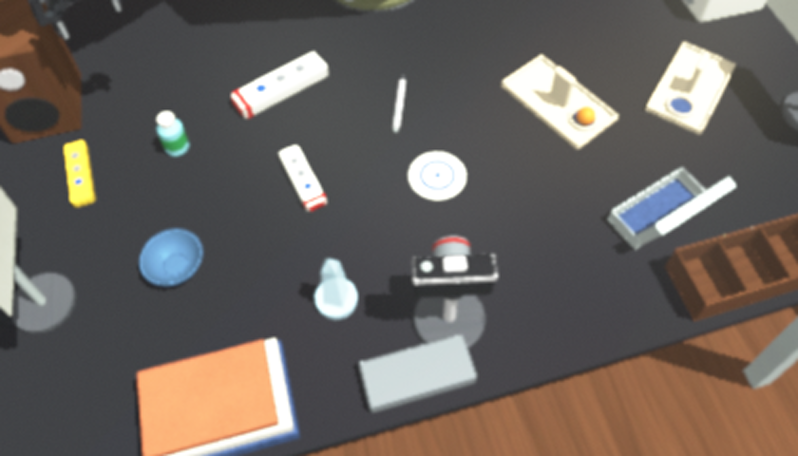

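View pics/t1.png

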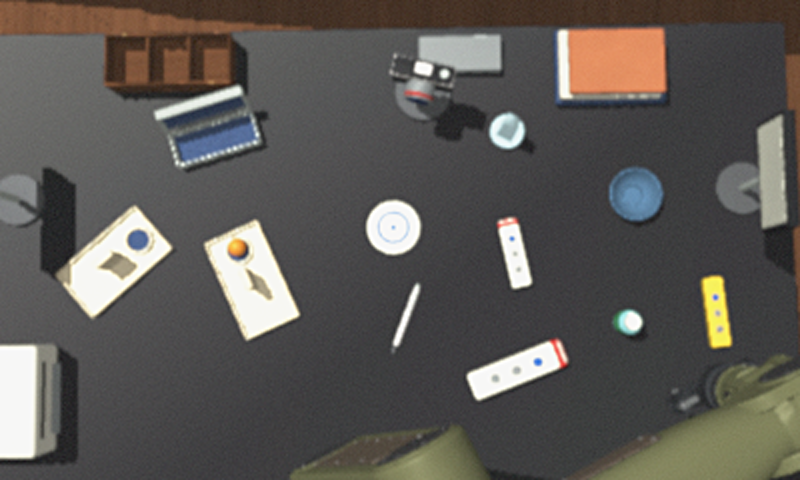

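The top view shows the target remote (small, white, nose up) at full-frame pixel (367,206). The ball tray is at (236,220), the mat at (306,193) and the camera's red ring near (320,127). The larger white remote, the yellow one, and the tray whose pocket is blue and empty are decoys.

```bash
cat > h.py <<'E'
import numpy as np, cv2
from scipy.spatial.transform import Rotation as R
from bench import ctrl
def cam(name):
    s=ctrl.observe(); f=ctrl.grab_frame(name)
    if name=="wrist":
        T=np.eye(4);T[:3,:3]=R.from_rotvec(s["tcp_rot"]).as_matrix();T[:3,3]=s["eef_pos"];f["W"]=T@f["mount"]
    else: f["W"]=np.linalg.inv(f["camera_from_world"])
    return f
def ray(f,p):
    p=np.atleast_2d(np.asarray(p,float));K=f["K"]
    d=np.c_[(p[:,0]-K[0,2])/K[0,0],(p[:,1]-K[1,2])/K[1,1]];u=d.copy()
    for _ in range(20): u=d/(1+f["k1"]*(u**2).sum(1,keepdims=True))
    return f["W"][:3,3],np.c_[u,np.ones(len(u))]@f["W"][:3,:3].T
def onz(f,p,z):
    o,d=ray(f,p);return o+d*((z-o[2])/d[:,2])[:,None]
def tri(f1,p1,f2,p2):
    o1,d1=ray(f1,p1);o2,d2=ray(f2,p2);d1=d1[0];d2=d2[0]
    a=np.linalg.lstsq(np.c_[d1,-d2],o2-o1,rcond=None)[0]
    x=o1+a[0]*d1;y=o2+a[1]*d2;return (x+y)/2,np.linalg.norm(x-y)
def mask_c(m):
    v,u=np.nonzero(m);return np.array([u.mean(),v.mean()])
def red(f,box=None):
    h=cv2.cvtColor(f["frame"],cv2.COLOR_BGR2HSV)
    m=((h[...,0]<7)|(h[...,0]>172))&(h[...,1]>110)&(h[...,2]>70)
    if box is not None:
        b=np.zeros_like(m);b[box[1]:box[3],box[0]:box[2]]=1;m&=b
    return m
def rect(f,m,z):
    v,u=np.nonzero(m);P=onz(f,np.c_[u,v],z)[:,:2]
    (c,s,a)=cv2.minAreaRect((P*1000).astype(np.float32));return np.array(c),s,a
def orange(f):
    h=cv2.cvtColor(f["frame"],cv2.COLOR_BGR2HSV)
    return (h[...,0]>7)&(h[...,0]<22)&(h[...,1]>140)&(h[...,2]>120)
E
python3 - <<'E'
from h import *
np.set_printoptions(precision=4,suppress=True)
T=cam("top");S=cam("scene")
def reg(l,c,box):
    for d in ctrl.regions_of(l,c):
        e=d["extent"]
        if box[0]<e[0]<box[2] and box[1]<e[1]<box[3]: return d["region"]
    print("miss",l,c)
print("cams",T["W"][:3,3],S["W"][:3,3])
m=reg("remote","top",(350,190,380,220)); print("remote",rect(T,m,.02))
r=red(T,(350,180,380,210));print("nose",onz(T,mask_c(r),.011),r.sum())
r=red(T,(300,110,340,140));r2=red(S,(320,240,360,280));print("ring",mask_c(r),mask_c(r2),tri(T,mask_c(r),S,mask_c(r2)))
m=reg("tray","top",(220,200,250,240)); print("tray",rect(T,m,.01))
b=orange(T);b[:,:215]=0;b[:,245:]=0;b[:190]=0;b[240:]=0;print("ball",onz(T,mask_c(b),.026),b.sum())
g=cv2.cvtColor(T["frame"],cv2.COLOR_BGR2GRAY)>150
n,l,st,ce=cv2.connectedComponentsWithStats(g.astype(np.uint8)); i=l[190,300];print("mat",onz(T,ce[i],.002),st[i])
print("mat0",onz(T,[306.5,193.5],.002))
E
```

```text
cams [ 0.372  -0.0727  1.9025] [ 1.2518 -0.2723  1.0922]
remote (array([ 499.8453, -258.0658]), (132.3700714111328, 40.833431243896484), 12.521541595458984)
nose [[ 0.5603 -0.2487  0.011 ]] 9
ring [319.3125 126.875 ] [337.0333 256.4333] (array([ 0.7764, -0.0805,  0.1711]), np.float64(0.0014899270751656008))
tray (array([458.4627, 245.3532]), (200.55406188964844, 115.8608627319336), 23.280670166015625)
ball [[0.5193 0.2696 0.026 ]] 47
mat [[ 0.5562 -0.0268  0.002 ]] [293 180  27  27 588]
mat0 [[ 0.5549 -0.028   0.002 ]]
```

```bash
cat > plan.py <<'E'
# plan.py x y z yawdeg : remaining move in row units, in tool axes after and before the yaw
import sys
from h import *
x,y,z,a=map(float,sys.argv[1:])
s=ctrl.observe();M=R.from_rotvec(s["tcp_rot"]).as_matrix()
c=np.degrees(np.arctan2(M[1,0],M[0,0]));d=np.array([x,y,z])-s["eef_pos"]
print("t %.2f pos %s yaw %.2f tilt %.2f w %.4f F %s"%(s["t"],s["eef_pos"].round(4),c,np.degrees(np.arccos(-M[2,2])),s["width"],s["wrist_force"].round(2)))
print("units dxyz",(M.T@d/.02).round(3),"yaw",round(((c-a+180)%360-180)/360,4),"world mm",(d*1000).round(1))
E
python3 -m inch '[{"dx":0,"dy":0,"dz":0,"yaw":0.019,"jaw":0},{"dx":0,"dy":0,"dz":0,"yaw":0.019,"jaw":0}]'
python3 plan.py 0.5 -0.258 0.2 12.5; python3 - <<'E'
from h import *
f=ctrl.grab_frame("wrist");print(f["mount"],f["K"])
E
```

```text
t: 1.0
eef_pos: [0.2641, -0.5388, 0.2314]
tcp_rot: [3.124, 0.329, 0.0]
wrist_force: [-0.9, -0.1, 0.1]
width: 0.0854
t 1.00 pos [ 0.2641 -0.5388  0.2314] yaw 12.03 tilt 0.01 w 0.0854 F [-0.87 -0.09  0.11]
units dxyz [ 14.459 -11.273   1.567] yaw -0.0013 world mm [235.9 280.8 -31.4]
[[-2.61219090e-04 -9.51991354e-01 -3.06124801e-01  7.85448577e-02]
 [ 9.99999960e-01 -2.81620696e-04  2.24790285e-05  2.19277903e-04]
 [-1.07610920e-04 -3.06124783e-01  9.51991390e-01 -1.42164344e-01]
 [ 0.00000000e+00  0.00000000e+00  0.00000000e+00  1.00000000e+00]] [[328.35320867   0.         323.83572938]
 [  0.         328.35320867 204.87532924]
 [  0.           0.           1.        ]]
```

```bash

python3 -m inch '[{"dx":0.96,"dy":-0.75,"dz":-0.2,"yaw":0,"jaw":0},{"dx":0.96,"dy":-0.75,"dz":-0.2,"yaw":0,"jaw":0},{"dx":0.96,"dy":-0.75,"dz":-0.2,"yaw":0,"jaw":0},{"dx":0.96,"dy":-0.75,"dz":-0.2,"yaw":0,"jaw":0},{"dx":0.96,"dy":-0.75,"dz":-0.2,"yaw":0,"jaw":0}]' | tail -0
python3 -m inch '[{"dx":0.96,"dy":-0.75,"dz":-0.2,"yaw":0,"jaw":0},{"dx":0.96,"dy":-0.75,"dz":-0.2,"yaw":0,"jaw":0},{"dx":0.96,"dy":-0.75,"dz":-0.2,"yaw":0,"jaw":0},{"dx":0.96,"dy":-0.75,"dz":-0.2,"yaw":0,"jaw":0},{"dx":0.5,"dy":-0.4,"dz":0,"yaw":0,"jaw":0}]'| tail -0
python3 plan.py 0.5 -0.258 0.2 12.5; python3 -c "
from h import *
print(ctrl.observe()['qpos'])
f=cam('wrist');cv2.imwrite('pics/w1.png',f['frame'])
for d in ctrl.regions_of('remote','wrist'): print(d['p'],d['extent'],rect(f,d['region'],.02))"
```

```text
t 2.05 pos [ 0.4166 -0.3555  0.2686] yaw 12.79 tilt 0.08 w 0.0854 F [0.41 0.33 0.05]
units dxyz [ 5.142 -3.834  3.428] yaw 0.0008 world mm [ 83.4  97.5 -68.6]
[-7.06168354e-01  2.01103452e-01 -1.08736435e-01  1.25963525e+00
 -2.86143010e-04  2.21215241e+00]
0.91 [528.5, 234.7, 57.7, 94.9] (array([ 384.63168335, -631.99432373]), (134.09475708007812, 48.576602935791016), 5.582674980163574)
0.88 [256.6, 71.5, 42.9, 128.3] (array([ 502.18618774, -258.89718628]), (130.26536560058594, 37.89190673828125), 11.603402137756348)
0.83 [226.1, 249.1, 150.3, 55.8] (array([ 281.53872681, -256.73822021]), (61.396881103515625, 193.31874084472656), 20.618011474609375)Exception ignored on flushing sys.stdout:
BrokenPipeError: [Errno 32] Broken pipe
Exception ignored on flushing sys.stdout:
BrokenPipeError: [Errno 32] Broken pipe
```

View pics/w1.png

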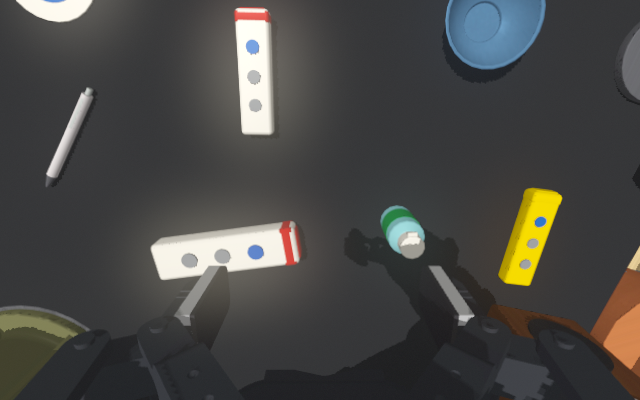

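Closer wrist look: remote at (0.502,-0.259), 11.6°, which agrees with the top view. Next I look at the lens from the side with the wrist camera.

```bash

python3 -m inch '[{"dx":0.97,"dy":-0.66,"dz":-0.2,"yaw":0,"jaw":0},{"dx":0.97,"dy":-0.66,"dz":-0.2,"yaw":0,"jaw":0},{"dx":0.97,"dy":-0.66,"dz":-0.2,"yaw":0,"jaw":0},{"dx":0.97,"dy":-0.66,"dz":-0.2,"yaw":0,"jaw":0},{"dx":0.97,"dy":-0.66,"dz":-0.2,"yaw":0,"jaw":0}]' >/dev/null
python3 -m inch '[{"dx":0.97,"dy":-0.66,"dz":-0.2,"yaw":0,"jaw":0},{"dx":0.97,"dy":-0.66,"dz":-0.2,"yaw":0,"jaw":0},{"dx":0.97,"dy":-0.66,"dz":-0.2,"yaw":0,"jaw":0},{"dx":0.97,"dy":-0.66,"dz":-0.2,"yaw":0,"jaw":0},{"dx":0,"dy":0,"dz":0,"yaw":0.0225,"jaw":0}]' >/dev/null
python3 -m inch '[{"dx":0,"dy":0,"dz":0,"yaw":0.0225,"jaw":0},{"dx":0,"dy":0,"dz":0,"yaw":0.0225,"jaw":0},{"dx":0,"dy":0,"dz":0,"yaw":0.0225,"jaw":0},{"dx":0,"dy":0,"dz":0,"yaw":0.0225,"jaw":0},{"dx":0,"dy":0,"dz":0,"yaw":0.0225,"jaw":0}]' >/dev/null
python3 -m inch '[{"dx":0,"dy":0,"dz":0,"yaw":0.0225,"jaw":0},{"dx":0,"dy":0,"dz":0,"yaw":0.0225,"jaw":0},{"dx":0,"dy":0,"dz":0,"yaw":0,"jaw":0}]' >/dev/null
python3 plan.py 0.5 -0.258 0.2 12.5; python3 -c "
from h import *
f=cam('wrist');cv2.imwrite('pics/w2.png',f['frame'])
np.save('w2W.npy',f['W'])
for l in ('lens','photo_stand'):
  for d in ctrl.regions_of(l,'wrist'): print(l,d['p'],d['extent'])
m=red(f);n,_,st,ce=cv2.connectedComponentsWithStats(m.astype(np.uint8));print([(s,c) for s,c in zip(st,ce) if s[4]>20][1:])"
```

```text
t 3.95 pos [ 0.4761 -0.3429  0.2957] yaw -39.30 tilt 7.04 w 0.0851 F [ 0.74 -0.63 -0.83]
units dxyz [-1.588 -3.446  5.288] yaw -0.1439 world mm [ 23.9  84.9 -95.7]
photo_stand 0.95 [94.2, 145.1, 188.3, 240.1]
[(array([243, 140,  23,  26, 158], dtype=int32), array([253.83544304, 151.56329114])), (array([400, 237,  39,  29, 274], dtype=int32), array([414.84671533, 254.72992701])), (array([411, 237,  27,  21, 160], dtype=int32), array([423.53125, 246.88125]))]
```

View pics/w2.png

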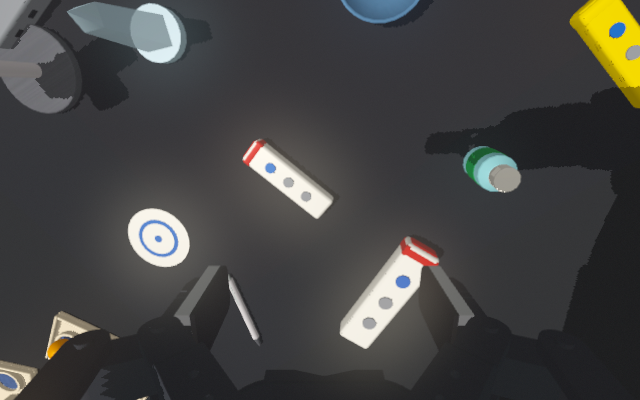

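```bash
python3 -c "
from h import *
s=ctrl.observe();print(s['qpos'].round(3),s['qd'].round(3))"
python3 -m inch '[{"dx":0,"dy":0,"dz":0.5,"yaw":0,"jaw":0},{"dx":0,"dy":0,"dz":0.5,"yaw":0,"jaw":0}]'
python3 plan.py 0.5 -0.258 0.2 12.5;python3 -c "
from h import *
s=ctrl.observe();print(s['qpos'].round(3),s['qd'].round(3))"
```

```text
[-0.682  0.303  0.079  1.383  0.119  3.138] [ 0.038 -0.006  0.001  0.001  0.002  0.004]
t: 4.3
eef_pos: [0.4817, -0.3359, 0.2763]
tcp_rot: [-2.847, 1.002, -0.013]
wrist_force: [-0.4, 1.2, 0.2]
width: 0.0855
t 4.30 pos [ 0.4817 -0.3359  0.2763] yaw -38.67 tilt 7.10 w 0.0855 F [-0.42  1.23  0.23]
units dxyz [-1.595 -3.125  4.274] yaw -0.1421 world mm [ 18.3  77.9 -76.3]
[-0.676  0.304  0.036  1.336  0.119  3.14 ] [ 0.03   0.009 -0.214 -0.235  0.003  0.009]
```

```bash

python3 -m inch '[{"dx":0,"dy":0,"dz":0,"yaw":-0.023,"jaw":0},{"dx":0,"dy":0,"dz":0,"yaw":-0.023,"jaw":0},{"dx":0,"dy":0,"dz":0,"yaw":-0.023,"jaw":0},{"dx":0,"dy":0,"dz":0,"yaw":-0.023,"jaw":0},{"dx":0,"dy":0,"dz":0,"yaw":-0.023,"jaw":0}]'
python3 plan.py 0.5 -0.258 0.2 12.5;python3 -c "
from h import *
s=ctrl.observe();print(s['qpos'].round(3),s['qd'].round(3));print(R.from_rotvec(s['tcp_rot']).as_matrix()[:,2])"
```

```text
t: 4.8
eef_pos: [0.4836, -0.3283, 0.2693]
tcp_rot: [-3.022, -0.115, -0.071]
wrist_force: [0.1, 1.1, 0.4]
width: 0.0857
t 4.80 pos [ 0.4836 -0.3283  0.2693] yaw 4.20 tilt 7.20 w 0.0857 F [0.11 1.11 0.37]
units dxyz [ 0.9   -3.021  3.888] yaw -0.023 world mm [ 16.4  70.3 -69.3]
[-0.664  0.306  0.023  1.327  0.119  2.399] [ 2.500e-02  3.000e-03 -2.200e-02 -1.400e-02  1.000e-03 -1.462e+00]
[ 0.04207664  0.11803578 -0.99211749]
```

j6 hit its +3.14 limit, and that tilted the tool by about 7°. Turning j6 the other way and pressing lightly on its opposite limit should bring the tool back to vertical.

```bash

python3 -m inch '[{"yaw":-0.0235,"dx":0,"dy":0,"dz":0,"jaw":0},{"yaw":-0.0235,"dx":0,"dy":0,"dz":0,"jaw":0},{"yaw":-0.0235,"dx":0,"dy":0,"dz":0,"jaw":0},{"yaw":-0.0235,"dx":0,"dy":0,"dz":0,"jaw":0},{"yaw":-0.0235,"dx":0,"dy":0,"dz":0,"jaw":0}]' >/dev/null
python3 -m inch '[{"yaw":-0.0235,"dx":0,"dy":0,"dz":0,"jaw":0},{"yaw":-0.0235,"dx":0,"dy":0,"dz":0,"jaw":0},{"yaw":-0.0235,"dx":0,"dy":0,"dz":0,"jaw":0},{"yaw":-0.0235,"dx":0,"dy":0,"dz":0,"jaw":0},{"yaw":-0.0235,"dx":0,"dy":0,"dz":0,"jaw":0}]' >/dev/null
python3 -m inch '[{"yaw":-0.0235,"dx":0,"dy":0,"dz":0,"jaw":0},{"yaw":-0.0235,"dx":0,"dy":0,"dz":0,"jaw":0},{"yaw":-0.0235,"dx":0,"dy":0,"dz":0,"jaw":0},{"yaw":-0.0235,"dx":0,"dy":0,"dz":0,"jaw":0},{"yaw":-0.0235,"dx":0,"dy":0,"dz":0,"jaw":0}]' >/dev/null
python3 -m inch '[{"yaw":-0.0235,"dx":0,"dy":0,"dz":0,"jaw":0},{"yaw":-0.0235,"dx":0,"dy":0,"dz":0,"jaw":0},{"yaw":-0.0235,"dx":0,"dy":0,"dz":0,"jaw":0},{"yaw":-0.0235,"dx":0,"dy":0,"dz":0,"jaw":0},{"yaw":-0.0235,"dx":0,"dy":0,"dz":0,"jaw":0}]' >/dev/null
cat > q.py <<'E'
from h import *
s=ctrl.observe();z=R.from_rotvec(s['tcp_rot']).as_matrix()[:,2];j=s['qpos'][0]
print('q',s['qpos'].round(3),'t',round(s['t'],2),'tilt deg out %.2f left %.2f'%tuple(np.degrees([z[0]*np.cos(j)+z[1]*np.sin(j),-z[0]*np.sin(j)+z[1]*np.cos(j)])))
E
python3 q.py; python3 plan.py 0.5 -0.258 0.2 191.6
```

```text
q [-0.613  0.311 -0.02   1.297  0.118 -0.552] t 6.8 tilt deg out -3.28 left 6.76
t 6.80 pos [ 0.4924 -0.2984  0.2477] yaw 176.29 tilt 7.54 w 0.0855 F [-0.49  0.57  0.34]
units dxyz [-0.216  1.712  2.634] yaw -0.0425 world mm [  7.6  40.4 -47.7]
```

```bash

python3 -m inch '[{"yaw":-0.0235,"dx":0,"dy":0,"dz":-0.05,"jaw":0},{"yaw":-0.0235,"dx":0,"dy":0,"dz":-0.05,"jaw":0},{"yaw":-0.0235,"dx":0,"dy":0,"dz":-0.05,"jaw":0},{"yaw":-0.0235,"dx":0,"dy":0,"dz":-0.05,"jaw":0},{"yaw":-0.0235,"dx":0,"dy":0,"dz":-0.05,"jaw":0}]' >/dev/null
python3 -m inch '[{"yaw":-0.0235,"dx":0,"dy":0,"dz":-0.05,"jaw":0},{"yaw":-0.0235,"dx":0,"dy":0,"dz":-0.05,"jaw":0},{"yaw":-0.0235,"dx":0,"dy":0,"dz":-0.05,"jaw":0},{"yaw":-0.0235,"dx":0,"dy":0,"dz":-0.05,"jaw":0},{"yaw":-0.0235,"dx":0,"dy":0,"dz":-0.05,"jaw":0}]' >/dev/null
python3 -m inch '[{"yaw":-0.0235,"dx":0,"dy":0,"dz":-0.05,"jaw":0},{"yaw":-0.0235,"dx":0,"dy":0,"dz":-0.05,"jaw":0},{"yaw":-0.0235,"dx":0,"dy":0,"dz":-0.05,"jaw":0},{"yaw":-0.0235,"dx":0,"dy":0,"dz":-0.05,"jaw":0},{"yaw":-0.0235,"dx":0,"dy":0,"dz":-0.05,"jaw":0}]' >/dev/null
python3 q.py
python3 -m inch '[{"yaw":-0.0235,"dx":0,"dy":0,"dz":-0.05,"jaw":0},{"yaw":-0.0235,"dx":0,"dy":0,"dz":-0.05,"jaw":0}]' >/dev/null
python3 q.py
python3 -m inch '[{"yaw":-0.0235,"dx":0,"dy":0,"dz":-0.05,"jaw":0},{"yaw":-0.0235,"dx":0,"dy":0,"dz":-0.05,"jaw":0}]' >/dev/null
python3 q.py;python3 plan.py 0.5 -0.258 0.2 191.6
```

```text
q [-0.577  0.312 -0.021  1.309  0.117 -2.769] t 8.3 tilt deg out -4.05 left 6.72
q [-0.573  0.312 -0.021  1.31   0.117 -3.064] t 8.5 tilt deg out -4.15 left 6.71
q [-0.451  0.297 -0.039  1.287  0.074 -3.14 ] t 8.7 tilt deg out -2.97 left 4.22
t 8.70 pos [ 0.5232 -0.2266  0.2464] yaw -25.97 tilt 5.17 w 0.0856 F [0.87 0.35 0.5 ]
units dxyz [-0.232  2.087  2.185] yaw 0.3956 world mm [-23.2 -31.4 -46.4]
```

```bash

python3 -m inch '[{"yaw":-0.0235,"dx":0,"dy":0,"dz":-0.05,"jaw":0}]' >/dev/null
python3 q.py
python3 -m inch '[{"yaw":-0.0235,"dx":0,"dy":0,"dz":-0.05,"jaw":0}]' >/dev/null
python3 q.py;python3 plan.py 0.5 -0.258 0.2 191.6
```

```text
q [-0.364  0.288 -0.049  1.275  0.043 -3.141] t 8.8 tilt deg out -2.38 left 2.48
q [-0.275  0.281 -0.057  1.268  0.012 -3.141] t 8.9 tilt deg out -2.06 left 0.69
t 8.90 pos [ 0.5487 -0.151   0.2462] yaw -15.83 tilt 2.17 w 0.0852 F [ 0.76 -0.92  0.54]
units dxyz [-0.798  5.84   2.269] yaw 0.4238 world mm [ -48.7 -107.   -46.2]
```

```bash

python3 -m inch '[{"yaw":-0.009,"dx":0,"dy":0,"dz":-0.05,"jaw":0}]' >/dev/null
python3 q.py
python3 -m inch '[{"yaw":0.0235,"dx":0,"dy":0,"dz":-0.05,"jaw":0},{"yaw":0.0235,"dx":0,"dy":0,"dz":-0.05,"jaw":0},{"yaw":0.0235,"dx":0,"dy":0,"dz":-0.05,"jaw":0},{"yaw":0.0235,"dx":0,"dy":0,"dz":-0.05,"jaw":0},{"yaw":0.0235,"dx":0,"dy":0,"dz":-0.05,"jaw":0}]' >/dev/null
python3 q.py
python3 -m inch '[{"yaw":0.0235,"dx":0,"dy":0,"dz":-0.05,"jaw":0},{"yaw":0.0235,"dx":0,"dy":0,"dz":-0.05,"jaw":0},{"yaw":0.0235,"dx":0,"dy":0,"dz":-0.05,"jaw":0},{"yaw":0.0235,"dx":0,"dy":0,"dz":-0.05,"jaw":0},{"yaw":0.0235,"dx":0,"dy":0,"dz":-0.05,"jaw":0}]' >/dev/null
python3 -m inch '[{"yaw":0.0235,"dx":0,"dy":0,"dz":-0.05,"jaw":0},{"yaw":0.0235,"dx":0,"dy":0,"dz":-0.05,"jaw":0},{"yaw":0.0235,"dx":0,"dy":0,"dz":-0.05,"jaw":0},{"yaw":0.0235,"dx":0,"dy":0,"dz":-0.05,"jaw":0},{"yaw":0.0235,"dx":0,"dy":0,"dz":-0.05,"jaw":0}]' >/dev/null
python3 q.py; python3 plan.py 0.69 -0.4 0.26 191.6;python3 -c "
from h import *
f=cam('wrist');cv2.imwrite('pics/w3.png',f['frame']);np.save('w3W.npy',f['W'])"
```

```text
q [-0.234  0.28  -0.059  1.268  0.    -3.141] t 9.0 tilt deg out -2.05 left 0.02
q [-2.130e-01  2.800e-01 -5.900e-02  1.272e+00  1.000e-03 -2.376e+00] t 9.5 tilt deg out -2.29 left 0.04
q [-1.87e-01  2.80e-01 -6.00e-02  1.28e+00  1.00e-03 -8.50e-01] t 10.5 tilt deg out -2.80 left 0.04
t 10.50 pos [ 0.5525 -0.1041  0.2463] yaw -141.95 tilt 2.80 w 0.0856 F [0.08 0.03 0.15]
units dxyz [  3.722 -15.857  -1.16 ] yaw 0.0735 world mm [ 137.5 -295.9   13.7]
```

View pics/w3.png

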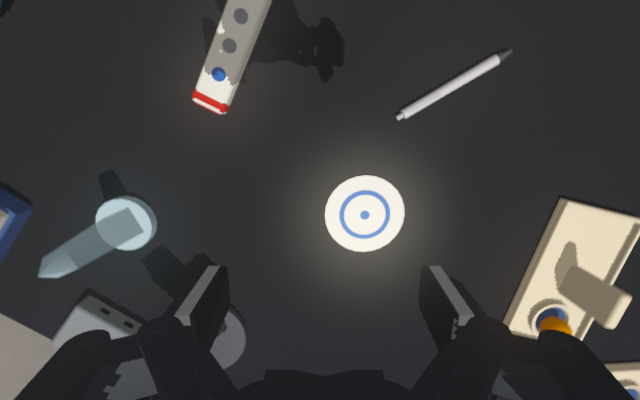

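```bash

python3 -m inch '[{"yaw":0.015,"dx":0.23,"dy":-1,"dz":-0.1,"jaw":0},{"yaw":0.015,"dx":0.23,"dy":-1,"dz":-0.1,"jaw":0},{"yaw":0.015,"dx":0.23,"dy":-1,"dz":-0.1,"jaw":0},{"yaw":0.015,"dx":0.0,"dy":-1,"dz":-0.1,"jaw":0},{"yaw":0.015,"dx":-0.1,"dy":-1,"dz":-0.1,"jaw":0}]' >/dev/null
python3 -m inch '[{"yaw":0,"dx":-0.2,"dy":-1,"dz":-0.1,"jaw":0},{"yaw":0,"dx":-0.2,"dy":-1,"dz":-0.1,"jaw":0},{"yaw":0,"dx":-0.2,"dy":-1,"dz":-0.1,"jaw":0},{"yaw":0,"dx":-0.2,"dy":-1,"dz":-0.1,"jaw":0},{"yaw":0,"dx":-0.2,"dy":-1,"dz":-0.1,"jaw":0}]' >/dev/null
python3 q.py; python3 plan.py 0.69 -0.4 0.26 191.6
```

```text
q [-0.418  0.548  0.348  1.426 -0.012 -0.64 ] t 11.55 tilt deg out -3.17 left -0.66
t 11.55 pos [ 0.632  -0.2846  0.2523] yaw -167.23 tilt 3.24 w 0.0852 F [ 1.24  0.05 -0.97]
units dxyz [-1.533 -6.258 -0.612] yaw 0.0033 world mm [  58.  -115.4    7.7]
```

```bash

python3 -m inch '[{"yaw":0,"dx":-0.8,"dy":-0.6,"dz":-0.1,"jaw":0},{"yaw":0,"dx":-0.8,"dy":-0.6,"dz":-0.1,"jaw":0},{"yaw":0,"dx":-0.8,"dy":-0.6,"dz":-0.1,"jaw":0},{"yaw":0,"dx":-0.8,"dy":-0.6,"dz":-0.1,"jaw":0},{"yaw":0,"dx":-0.8,"dy":-0.6,"dz":-0.1,"jaw":0}]' >/dev/null
python3 q.py
python3 -m inch '[{"yaw":0,"dx":-0.8,"dy":-0.6,"dz":-0.1,"jaw":0},{"yaw":0,"dx":-0.8,"dy":-0.6,"dz":-0.1,"jaw":0},{"yaw":0,"dx":-0.8,"dy":-0.6,"dz":-0.1,"jaw":0}]' >/dev/null
python3 q.py; python3 plan.py 0.69 -0.4 0.26 191.6
```

```text
q [-0.412  0.824  0.827  1.633 -0.012 -0.656] t 12.05 tilt deg out -3.36 left -0.71
q [-0.405  1.047  1.25   1.827 -0.012 -0.664] t 12.35 tilt deg out -3.05 left -0.71
t 12.35 pos [ 0.7733 -0.3362  0.2446] yaw -165.11 tilt 3.13 w 0.0854 F [-12.24   5.01  10.23]
units dxyz [ 4.875 -2.002 -0.577] yaw 0.0091 world mm [-83.3 -63.8  15.4]
```

```bash

python3 -m inch '[{"yaw":0,"dx":-0.5,"dy":-0.37,"dz":0,"jaw":0}]' >/dev/null
python3 q.py
python3 -m inch '[{"yaw":0,"dx":-0.5,"dy":-0.37,"dz":0,"jaw":0}]' >/dev/null
python3 q.py
python3 -m inch '[{"yaw":0,"dx":-0.5,"dy":-0.37,"dz":0,"jaw":0}]' >/dev/null
python3 q.py; python3 plan.py 0.69 -0.4 0.26 191.6
```

```text
q [-0.403  1.056  1.245  1.813 -0.012 -0.667] t 12.45 tilt deg out -3.01 left -0.71
q [-0.401  1.063  1.248  1.8   -0.012 -0.668] t 12.55 tilt deg out -2.52 left -0.71
q [-0.4    1.067  1.248  1.786 -0.012 -0.669] t 12.65 tilt deg out -1.95 left -0.71
t 12.65 pos [ 0.7914 -0.3388  0.2256] yaw -164.56 tilt 2.07 w 0.0856 F [ 0.29  0.24 -0.62]
units dxyz [ 5.757 -1.582 -1.544] yaw 0.0107 world mm [-101.4  -61.2   34.4]
```

```bash

python3 -m inch '[{"yaw":0,"dx":-0.5,"dy":-0.37,"dz":0,"jaw":0},{"yaw":0,"dx":-0.5,"dy":-0.37,"dz":0,"jaw":0},{"yaw":0,"dx":-0.5,"dy":-0.37,"dz":0,"jaw":0}]' >/dev/null
python3 q.py; python3 plan.py 0.502 -0.259 0.11 191.6
```

```text
q [-0.398  1.075  1.249  1.743 -0.012 -0.669] t 12.95 tilt deg out 0.08 left -0.72
t 12.95 pos [ 0.81   -0.3446  0.2188] yaw -164.46 tilt 0.72 w 0.0855 F [-1.12  0.85 -0.17]
units dxyz [13.653  8.31   5.444] yaw 0.011 world mm [-308.    85.6 -108.8]
```

```bash

python3 -m inch '[{"yaw":0.0055,"dx":0.95,"dy":0.58,"dz":0.1,"jaw":0},{"yaw":0.0055,"dx":0.95,"dy":0.58,"dz":0.1,"jaw":0},{"yaw":0,"dx":0.98,"dy":0.58,"dz":0.1,"jaw":0},{"yaw":0,"dx":0.98,"dy":0.58,"dz":0.1,"jaw":0},{"yaw":0,"dx":0.98,"dy":0.58,"dz":0.1,"jaw":0}]' >/dev/null
python3 -m inch '[{"yaw":0,"dx":0.98,"dy":0.58,"dz":0.2,"jaw":0},{"yaw":0,"dx":0.98,"dy":0.58,"dz":0.2,"jaw":0},{"yaw":0,"dx":0.98,"dy":0.58,"dz":0.2,"jaw":0},{"yaw":0,"dx":0.98,"dy":0.58,"dz":0.2,"jaw":0},{"yaw":0,"dx":0.98,"dy":0.58,"dz":0.2,"jaw":0}]' >/dev/null
python3 q.py; python3 plan.py 0.502 -0.259 0.11 191.6
```

```text
q [-0.427  0.431  0.022  1.138 -0.012 -0.636] t 13.95 tilt deg out 1.33 left -0.71
t 13.95 pos [ 0.6021 -0.2785  0.1879] yaw -168.00 tilt 1.51 w 0.0853 F [0.77 0.25 0.35]
units dxyz [4.739 2.084 3.79 ] yaw 0.0011 world mm [-100.1   19.5  -77.9]
```

```bash

python3 -m inch '[{"yaw":0,"dx":0.78,"dy":0.35,"dz":0.6,"jaw":0},{"yaw":0,"dx":0.78,"dy":0.35,"dz":0.6,"jaw":0},{"yaw":0,"dx":0.78,"dy":0.35,"dz":0.6,"jaw":0},{"yaw":0,"dx":0.78,"dy":0.35,"dz":0.6,"jaw":0},{"yaw":0,"dx":0.78,"dy":0.35,"dz":0.6,"jaw":0}]' >/dev/null
python3 -m inch '[{"yaw":0,"dx":0.5,"dy":0.2,"dz":0.4,"jaw":0},{"yaw":0,"dx":0,"dy":0,"dz":0,"jaw":0}]' >/dev/null
python3 q.py; python3 plan.py 0.502 -0.259 0.03 191.6;python3 -c "
from h import *
f=cam('wrist');cv2.imwrite('pics/w4.png',f['frame'])
for d in ctrl.regions_of('remote','wrist'): print(d['p'],d['extent'],rect(f,d['region'],.02))
S=cam('scene');T=cam('top')
cv2.imwrite('pics/lens.png',np.hstack([cv2.resize(S['frame'][235:315,295:385],None,fx=4.4,fy=4.4,interpolation=cv2.INTER_CUBIC),cv2.resize(T['frame'][95:175,275:365],None,fx=4.4,fy=4.4,interpolation=cv2.INTER_CUBIC)]))
"
```

```text
q [-0.469  0.291 -0.337  0.903 -0.011 -0.678] t 14.65 tilt deg out 2.32 left -0.65
t 14.65 pos [ 0.5064 -0.2611  0.1224] yaw -168.04 tilt 2.41 w 0.0854 F [-0.6   0.88 -0.32]
units dxyz [0.306 0.306 4.606] yaw 0.001 world mm [ -4.4   2.1 -92.4]
0.92 [336.6, 189.0, 54.4, 163.0] (array([ 500.50268555, -258.22402954]), (129.42160034179688, 36.46516036987305), 12.004097938537598)
```

View pics/lens.png

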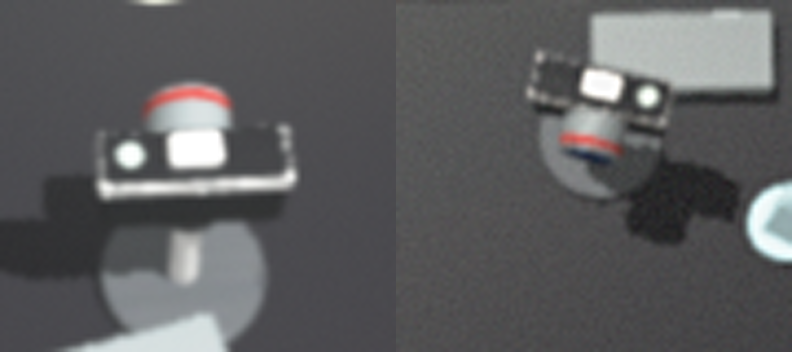

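```bash
cat > lens.py <<'E'
from h import *
from scipy.optimize import least_squares
T=cam("top");S=cam("scene")
obs=np.r_[mask_c(red(T,(300,110,340,140))),mask_c(red(S,(320,240,360,280)))]
mat=np.array([.5562,-.0268])
def proj(f,P):
    C=np.linalg.inv(f["W"]);p=P@C[:3,:3].T+C[:3,3];s=p[:,:2]/p[:,2:];s=s*(1+f["k1"]*(s**2).sum(1,keepdims=True))
    return s*[f["K"][0,0],f["K"][1,1]]+f["K"][:2,2]
t=np.linspace(0,2*np.pi,720)
def cen(f,c):
    d=c[:2]-mat;d/=np.linalg.norm(d);n=np.outer(np.cos(t),[0,0,1])+np.outer(np.sin(t),[-d[1],d[0],0])
    P=c+.026*n;v=f["W"][:3,3]-P;w=np.clip((v*n).sum(1)/np.linalg.norm(v,axis=1),0,None)
    return (proj(f,P)*w[:,None]).sum(0)/w.sum()
r=least_squares(lambda c:np.r_[cen(T,c),cen(S,c)]-obs,[.77,-.08,.15])
d=r.x[:2]-mat
print("obs",obs,"ring centre",r.x.round(4),"res px",r.fun.round(2),"dist",np.linalg.norm(d),"az",np.degrees(np.arctan2(d[1],d[0])))
E
python3 lens.py
python3 -m inch '[{"yaw":0,"dx":0.1,"dy":0.04,"dz":0.8,"jaw":0},{"yaw":0,"dx":0.1,"dy":0.04,"dz":0.8,"jaw":0},{"yaw":0,"dx":0.1,"dy":0.04,"dz":0.8,"jaw":0},{"yaw":0,"dx":0.1,"dy":0.04,"dz":0.8,"jaw":0}]' 
python3 q.py; python3 plan.py 0.501 -0.2585 0.006 192
```

```text
obs [318.93333333 126.73333333 337.03571429 256.32142857] ring centre [ 0.777  -0.0784  0.1512] res px [-0.14 -0.04 -0.12  0.  ] dist 0.22670131080543227 az -13.153326104628587
t: 15.35
eef_pos: [0.5091, -0.2646, 0.0617]
tcp_rot: [-0.325, 3.085, -0.059]
wrist_force: [0.3, -1.4, 1.0]
width: 0.085
q [-0.473  0.347 -0.414  0.757 -0.011 -0.684] t 15.35 tilt deg out 3.04 left -0.62
t 15.35 pos [ 0.5091 -0.2646  0.0617] yaw -167.91 tilt 3.11 w 0.0850 F [ 0.35 -1.39  1.01]
units dxyz [0.428 0.5   2.753] yaw 0.0002 world mm [ -8.1   6.1 -55.7]
```

```bash

python3 -m inch '[{"yaw":0,"dx":0.25,"dy":0.2,"dz":0.8,"jaw":0},{"yaw":0,"dx":0.25,"dy":0.2,"dz":0.8,"jaw":0},{"yaw":0,"dx":0.15,"dy":0.1,"dz":0.7,"jaw":0},{"yaw":0,"dx":0,"dy":0.0,"dz":0.3,"jaw":0}]' >/dev/null
python3 q.py; python3 plan.py 0.501 -0.2585 0.006 192
```

```text
q [-0.474  0.395 -0.496  0.625 -0.011 -0.685] t 15.75 tilt deg out 3.12 left -0.61
t 15.75 pos [ 0.4986 -0.2598  0.0066] yaw -167.86 tilt 3.19 w 0.0854 F [0.27 0.13 0.04]
units dxyz [-0.129  0.039  0.033] yaw 0.0004 world mm [ 2.4  1.3 -0.6]
```

```bash

python3 -m inch '[{"yaw":0,"dx":-0.1,"dy":0,"dz":0,"jaw":1},{"yaw":0,"dx":0,"dy":0,"dz":0,"jaw":1},{"yaw":0,"dx":0,"dy":0,"dz":0,"jaw":1},{"yaw":0,"dx":0,"dy":0,"dz":0,"jaw":1},{"yaw":0,"dx":0,"dy":0,"dz":0,"jaw":1}]' 40
python3 -m inch '[{"yaw":0,"dx":0,"dy":0,"dz":-0.5,"jaw":1},{"yaw":0,"dx":0,"dy":0,"dz":-0.8,"jaw":1},{"yaw":0,"dx":0,"dy":0,"dz":-0.8,"jaw":1},{"yaw":0,"dx":0,"dy":0,"dz":-0.8,"jaw":1},{"yaw":0,"dx":0,"dy":0,"dz":-0.8,"jaw":1}]' 
python3 q.py; python3 plan.py 0.6 -0.04 0.15 166.8
```

```text
t: 16.25
eef_pos: [0.5038, -0.2605, 0.0089]
tcp_rot: [-0.327, 3.081, -0.063]
wrist_force: [-0.2, -0.6, -0.6]
width: 0.0351
t: 16.75
eef_pos: [0.4986, -0.257, 0.0861]
tcp_rot: [-0.327, 3.084, -0.06]
wrist_force: [0.5, -0.3, -0.9]
width: 0.035
q [-0.47   0.299 -0.419  0.798 -0.011 -0.681] t 16.75 tilt deg out 3.14 left -0.62
t 16.75 pos [ 0.4986 -0.257   0.0861] yaw -167.84 tilt 3.21 w 0.0350 F [ 0.46 -0.26 -0.88]
units dxyz [-7.353  9.403 -3.341] yaw 0.0705 world mm [101.4 217.   63.9]
```

```bash

python3 -m inch '[{"yaw":0.0176,"dx":0,"dy":0,"dz":-0.8,"jaw":1},{"yaw":0.0176,"dx":0,"dy":0,"dz":-0.8,"jaw":1},{"yaw":0.0176,"dx":0,"dy":0,"dz":-0.8,"jaw":1},{"yaw":0.0176,"dx":0,"dy":0,"dz":-0.5,"jaw":1}]' 
python3 q.py; python3 plan.py 0.616 -0.042 0.149 166.85
```

```text
t: 17.15
eef_pos: [0.4962, -0.2551, 0.151]
tcp_rot: [0.381, 3.066, -0.047]
wrist_force: [1.4, -0.2, -1.7]
width: 0.0349
q [-0.468  0.232 -0.346  0.934 -0.011 -0.222] t 17.15 tilt deg out 3.37 left -0.63
t 17.15 pos [ 0.4962 -0.2551  0.151 ] yaw 165.88 tilt 3.43 w 0.0349 F [ 1.38 -0.19 -1.75]
units dxyz [-3.1990e+00  1.1799e+01 -1.0000e-03] yaw -0.0027 world mm [119.8 213.1  -2. ]
```

```bash

python3 -m inch '[{"yaw":-0.0027,"dx":-0.26,"dy":0.9,"dz":0,"jaw":1},{"yaw":0,"dx":-0.26,"dy":0.9,"dz":0,"jaw":1},{"yaw":0,"dx":-0.26,"dy":0.9,"dz":0,"jaw":1},{"yaw":0,"dx":-0.26,"dy":0.9,"dz":0,"jaw":1},{"yaw":0,"dx":-0.26,"dy":0.9,"dz":0,"jaw":1}]' >/dev/null
python3 -m inch '[{"yaw":0,"dx":-0.26,"dy":0.9,"dz":0,"jaw":1},{"yaw":0,"dx":-0.26,"dy":0.9,"dz":0,"jaw":1},{"yaw":0,"dx":-0.26,"dy":0.9,"dz":0,"jaw":1},{"yaw":0,"dx":-0.26,"dy":0.9,"dz":0,"jaw":1},{"yaw":0,"dx":-0.26,"dy":0.9,"dz":0,"jaw":1}]' >/dev/null
python3 q.py; python3 plan.py 0.616 -0.042 0.149 166.85
```

```text
q [-0.131  0.294 -0.237  0.977 -0.033  0.106] t 18.15 tilt deg out 3.59 left -1.91
t 18.15 pos [ 0.5922 -0.0892  0.162 ] yaw 166.43 tilt 4.07 w 0.0352 F [ 0.33 -0.75 -0.36]
units dxyz [-0.56   2.59   0.618] yaw -0.0012 world mm [ 23.8  47.2 -13. ]
```

```bash

python3 -m inch '[{"yaw":-0.0012,"dx":-0.2,"dy":0.85,"dz":0.2,"jaw":1},{"yaw":0,"dx":-0.2,"dy":0.85,"dz":0.2,"jaw":1},{"yaw":0,"dx":-0.2,"dy":0.7,"dz":0.2,"jaw":1},{"yaw":0,"dx":0,"dy":0,"dz":0,"jaw":1}]' >/dev/null
python3 q.py; python3 plan.py 0.616 -0.042 0.149 166.85
python3 - <<'E'
from h import *
T=cam("top");S=cam("scene")
for c,f in (("top",T),("scene",S)):
    for d in ctrl.regions_of("remote",c): print(c,round(d["p"],2),d["extent"])
a=cv2.resize(S["frame"][180:300,270:390],None,fx=3.3,fy=3.3,interpolation=cv2.INTER_CUBIC)
b=cv2.resize(T["frame"][90:210,260:380],None,fx=3.3,fy=3.3,interpolation=cv2.INTER_CUBIC)
cv2.imwrite("pics/hold.png",np.hstack([a,b]))
E
```

```text
q [-0.046  0.34  -0.202  0.967 -0.038  0.18 ] t 18.55 tilt deg out 3.52 left -2.19
t 18.55 pos [ 0.6179 -0.0411  0.1502] yaw 167.02 tilt 4.15 w 0.0351 F [-0.14  0.89 -0.69]
units dxyz [ 0.087 -0.064  0.054] yaw 0.0005 world mm [-1.9 -0.9 -1.2]
top 0.63 [370.2, 264.9, 50.7, 31.5]
top 0.55 [468.6, 235.3, 15.6, 34.5]
scene 0.92 [142.6, 222.9, 19.6, 34.9]
scene 0.8 [247.1, 174.9, 56.6, 30.2]
scene 0.77 [333.8, 214.9, 12.9, 32.8]
```

View pics/hold.png

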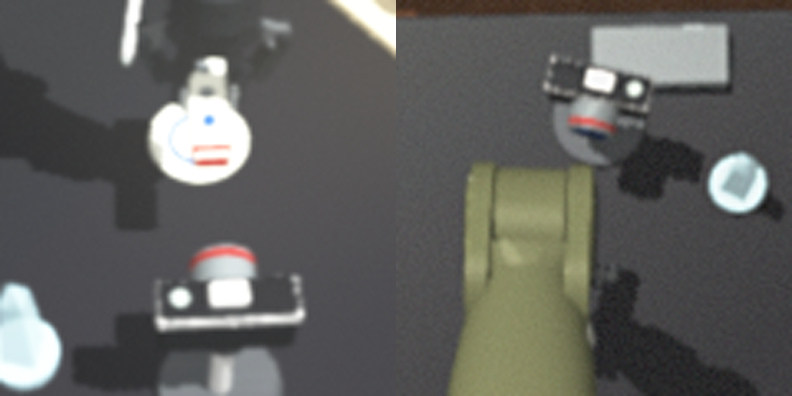

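```bash

python3 -m inch '[{"yaw":0.0005,"dx":0.08,"dy":-0.06,"dz":0.05,"jaw":1},{"yaw":0,"dx":0,"dy":0,"dz":0,"jaw":1}]'
python3 - <<'E'
from h import *
S=cam("scene");m=red(S,(315,195,355,240));print("red",mask_c(m),m.sum(),np.ptp(np.argwhere(m),0))
C=np.linalg.inv(S["W"])
def pr(P):
    p=C[:3,:3]@P+C[:3,3];s=p[:2]/p[2];s*=1+S["k1"]*(s@s);return (s*S["K"][0,0]+S["K"][:2,2]).round(1)
s=ctrl.observe();M=R.from_rotvec(s["tcp_rot"]).as_matrix();d=np.array([np.cos(np.radians(-13.15)),np.sin(np.radians(-13.15)),0]);n=s["eef_pos"]+[-.003,.001,.002]+.065*d
print("nose pred",n,"axis pt at lens",n+.095*d,"px face",pr(n),"top edge",pr(n+[0,0,.011]),"top edge -10mm",pr(n-.01*d+[0,0,.011]))
E
python3 plan.py .616 -.042 .149 166.85
```

```text
t: 18.95
eef_pos: [0.6148, -0.0454, 0.1499]
tcp_rot: [0.361, 3.056, -0.054]
wrist_force: [-0.7, -0.2, -0.0]
width: 0.0347
red [332.5 228. ] 8 [0 7]
nose pred [ 0.6753128  -0.05920577  0.15208764] axis pt at lens [ 0.76782169 -0.08081838  0.15208764] px face [332.8 228. ] top edge [332.9 225.8] top edge -10mm [332.7 222.9]
t 19.00 pos [ 0.615  -0.0454  0.1501] yaw 166.59 tilt 4.21 w 0.0347 F [-0.59  0.89 -0.32]
units dxyz [-0.004  0.179  0.05 ] yaw -0.0007 world mm [ 1.   3.4 -1.1]
```

```bash

python3 -m inch '[{"yaw":-0.0005,"dx":0,"dy":0.15,"dz":0.05,"jaw":1}]' >/dev/null
python3 plan.py .616 -.042 .149 166.85
python3 - <<'E'
from bench import ctrl
for i in range(52): ctrl.grab_frame("scene")
E
python3 q.py;python3 plan.py .616 -.042 .149 166.85
```

```text
t 19.10 pos [ 0.6158 -0.0431  0.1493] yaw 166.72 tilt 4.24 w 0.0347 F [ 0.85  0.38 -0.7 ]
units dxyz [0.004 0.057 0.014] yaw -0.0004 world mm [ 0.2  1.1 -0.3]
q [-0.048  0.337 -0.209  0.963 -0.039  0.183] t 21.7 tilt deg out 3.55 left -2.26
t 21.70 pos [ 0.6158 -0.0426  0.149 ] yaw 166.77 tilt 4.21 w 0.0348 F [-0.78  0.92 -1.41]
units dxyz [-0.004  0.031  0.   ] yaw -0.0002 world mm [ 0.2  0.6 -0. ]
```

```bash

python3 -m inch '[{"yaw":0,"dx":0.2,"dy":-0.87,"dz":0,"jaw":1},{"yaw":0,"dx":0.2,"dy":-0.87,"dz":0,"jaw":1},{"yaw":0,"dx":0.2,"dy":-0.87,"dz":0,"jaw":1},{"yaw":0,"dx":0.2,"dy":-0.87,"dz":0.2,"jaw":1},{"yaw":0,"dx":0.2,"dy":-0.87,"dz":0.2,"jaw":1}]' >/dev/null
python3 -m inch '[{"yaw":0,"dx":0.2,"dy":-0.87,"dz":0.4,"jaw":1},{"yaw":0,"dx":0.2,"dy":-0.87,"dz":0.4,"jaw":1},{"yaw":0,"dx":0.2,"dy":-0.87,"dz":0.4,"jaw":1},{"yaw":0,"dx":0.2,"dy":-0.87,"dz":0.4,"jaw":1},{"yaw":0,"dx":0.2,"dy":-0.87,"dz":0.4,"jaw":1}]' >/dev/null
python3 q.py;python3 plan.py .53 -.22 .0095 166.85
```

```text
q [-0.381  0.29  -0.387  0.819 -0.02  -0.146] t 22.7 tilt deg out 4.27 left -1.14
t 22.70 pos [ 0.5311 -0.2196  0.1039] yaw 166.58 tilt 4.43 w 0.0352 F [ 0.83 -0.33 -1.67]
units dxyz [0.385 0.112 4.705] yaw -0.0008 world mm [ -1.1  -0.4 -94.4]
```

```bash

python3 -m inch '[{"yaw":0,"dx":0.07,"dy":0.02,"dz":0.9,"jaw":1},{"yaw":0,"dx":0.07,"dy":0.02,"dz":0.9,"jaw":1},{"yaw":0,"dx":0.07,"dy":0.02,"dz":0.9,"jaw":1},{"yaw":0,"dx":0.07,"dy":0.02,"dz":0.8,"jaw":1},{"yaw":0,"dx":0.07,"dy":0.02,"dz":0.5,"jaw":1}]' >/dev/null
python3 q.py;python3 plan.py .53 -.22 .0095 166.85
```

```text
q [-0.399  0.374 -0.485  0.635 -0.022 -0.154] t 23.2 tilt deg out 4.43 left -1.26
t 23.20 pos [ 0.524  -0.2291  0.0226] yaw 165.98 tilt 4.61 w 0.0347 F [ 0.57 -0.08 -0.37]
units dxyz [-0.134  0.539  0.649] yaw -0.0024 world mm [  6.    9.1 -13.1]
```

```bash

python3 -m inch '[{"yaw":0,"dx":0.03,"dy":0,"dz":0.4,"jaw":1},{"yaw":0,"dx":0.02,"dy":0,"dz":0.15,"jaw":1},{"yaw":0,"dx":0,"dy":0,"dz":0,"jaw":1}]'
python3 plan.py .53 -.22 .0095 166.85
```

```text
t: 23.5
eef_pos: [0.5216, -0.2307, 0.0103]
tcp_rot: [0.38, 3.051, -0.065]
wrist_force: [0.1, 0.0, -1.1]
width: 0.0348
t 23.50 pos [ 0.5216 -0.2307  0.0103] yaw 165.86 tilt 4.52 w 0.0348 F [ 0.14  0.05 -1.14]
units dxyz [-0.273  0.621  0.037] yaw -0.0027 world mm [ 8.4 10.7 -0.8]
```

```bash

python3 -m inch '[{"yaw":0,"dx":0,"dy":0,"dz":0.06,"jaw":1},{"yaw":0,"dx":0,"dy":0,"dz":0,"jaw":1},{"yaw":0,"dx":0,"dy":0,"dz":0,"jaw":0.4},{"yaw":0,"dx":0,"dy":0,"dz":0,"jaw":0},{"yaw":0,"dx":0,"dy":0,"dz":0,"jaw":0}]'
python3 -m inch '[{"yaw":0,"dx":0,"dy":0,"dz":0,"jaw":0},{"yaw":0,"dx":0,"dy":0,"dz":-0.4,"jaw":0},{"yaw":0,"dx":0,"dy":0,"dz":-0.9,"jaw":0},{"yaw":0,"dx":0,"dy":0,"dz":-0.9,"jaw":0},{"yaw":0,"dx":0,"dy":0,"dz":-0.9,"jaw":0}]'
python3 -m inch '[{"yaw":0,"dx":0,"dy":0,"dz":-0.9,"jaw":0},{"yaw":0,"dx":0,"dy":0,"dz":-0.9,"jaw":0},{"yaw":0,"dx":0,"dy":0,"dz":-0.9,"jaw":0},{"yaw":0,"dx":0,"dy":0,"dz":-0.9,"jaw":0},{"yaw":0,"dx":0,"dy":0,"dz":-0.9,"jaw":0}]' >/dev/null
python3 q.py;python3 plan.py .33 .18 .2 202;python3 -c "
from h import *
f=cam('wrist')
for d in ctrl.regions_of('remote','wrist'): print(round(d['p'],2),d['extent'],rect(f,d['region'],.02))"
```

```text
t: 24.0
eef_pos: [0.5239, -0.2314, 0.0116]
tcp_rot: [0.378, 3.047, -0.067]
wrist_force: [-1.0, 0.0, -0.3]
width: 0.0769
t: 24.5
eef_pos: [0.5179, -0.2271, 0.0742]
tcp_rot: [0.379, 3.051, -0.065]
wrist_force: [-0.8, 0.1, 0.4]
width: 0.0857
q [-0.396  0.203 -0.337  0.954 -0.023 -0.15 ] t 25.0 tilt deg out 4.42 left -1.31
t 25.00 pos [ 0.5118 -0.2222  0.1709] yaw 165.93 tilt 4.61 w 0.0855 F [-0.19 -0.22 -0.93]
units dxyz [13.563 17.201 -3.042] yaw -0.1002 world mm [-181.8  402.2   29.1]
0.96 [323.9, 182.8, 42.9, 134.9] (array([ 520.34545898, -230.54689026]), (35.484893798828125, 130.1170654296875), 75.49895477294922)
```

```bash

python3 -m inch '[{"yaw":0,"dx":0.85,"dy":0.98,"dz":-0.1,"jaw":0},{"yaw":0,"dx":0.85,"dy":0.98,"dz":-0.1,"jaw":0},{"yaw":0,"dx":0.85,"dy":0.98,"dz":-0.1,"jaw":0},{"yaw":0,"dx":0.85,"dy":0.98,"dz":-0.1,"jaw":0},{"yaw":0,"dx":0.85,"dy":0.98,"dz":-0.1,"jaw":0}]' >/dev/null
python3 q.py
python3 -m inch '[{"yaw":0,"dx":0.85,"dy":0.98,"dz":-0.1,"jaw":0},{"yaw":0,"dx":0.85,"dy":0.98,"dz":-0.1,"jaw":0},{"yaw":0,"dx":0.85,"dy":0.98,"dz":-0.1,"jaw":0},{"yaw":0,"dx":0.85,"dy":0.98,"dz":-0.1,"jaw":0},{"yaw":0,"dx":0.85,"dy":0.98,"dz":-0.1,"jaw":0}]' >/dev/null
python3 q.py;python3 plan.py .33 .18 .2 202
```

```text
q [-0.201  0.032 -0.531  0.93  -0.039  0.049] t 25.6 tilt deg out 4.43 left -2.25
q [ 0.088 -0.097 -0.661  0.946 -0.059  0.339] t 26.1 tilt deg out 3.45 left -3.38
t 26.10 pos [0.3905 0.0149 0.1687] yaw 165.59 tilt 4.84 w 0.0854 F [ 0.77 -0.49  0.48]
units dxyz [ 4.852  7.17  -2.199] yaw -0.1012 world mm [-60.5 165.1  31.3]
```

The tool's tilt is fixed in the world frame (4.8°, towards azimuth -39°). Pressing on the inner reach limit at that azimuth removes it.

```bash

python3 -m inch '[{"yaw":0,"dx":0.18,"dy":-1,"dz":-0.1,"jaw":0},{"yaw":0,"dx":0.18,"dy":-1,"dz":-0.1,"jaw":0},{"yaw":0,"dx":0.18,"dy":-1,"dz":-0.1,"jaw":0},{"yaw":0,"dx":0.18,"dy":-1,"dz":-0.1,"jaw":0},{"yaw":0,"dx":0.18,"dy":-1,"dz":-0.1,"jaw":0}]' >/dev/null
python3 -m inch '[{"yaw":0,"dx":0.18,"dy":-1,"dz":-0.1,"jaw":0},{"yaw":0,"dx":0.18,"dy":-1,"dz":-0.1,"jaw":0},{"yaw":0,"dx":0.18,"dy":-1,"dz":-0.1,"jaw":0},{"yaw":0,"dx":0.18,"dy":-1,"dz":-0.1,"jaw":0},{"yaw":0,"dx":0.18,"dy":-1,"dz":-0.1,"jaw":0}]' >/dev/null
python3 q.py;python3 plan.py .28 -.227 .2 202
python3 -m inch '[{"yaw":0,"dx":0.18,"dy":-0.8,"dz":0,"jaw":0},{"yaw":0,"dx":0.5,"dy":-0.5,"dz":0,"jaw":0}]' >/dev/null
python3 q.py;python3 plan.py .28 -.227 .2 202
```

```text
q [-0.5   -0.228 -0.718  1.004 -0.015 -0.265] t 27.1 tilt deg out 4.45 left -0.85
t 27.10 pos [ 0.2983 -0.1687  0.1889] yaw 166.57 tilt 4.53 w 0.0851 F [ 0.45  0.17 -0.19]
units dxyz [ 0.174 -3.068 -0.464] yaw -0.0984 world mm [-18.3 -58.3  11.1]
q [-0.598 -0.239 -0.726  1.004 -0.008 -0.361] t 27.3 tilt deg out 4.54 left -0.44
t 27.30 pos [ 0.2782 -0.1926  0.1885] yaw 166.49 tilt 4.57 w 0.0856 F [ 0.34  0.58 -0.84]
units dxyz [-0.531 -1.67  -0.482] yaw -0.0986 world mm [  1.8 -34.4  11.5]
```

```bash

python3 -m inch '[{"yaw":0,"dx":0.93,"dy":0.05,"dz":0,"jaw":0},{"yaw":0,"dx":0.93,"dy":0.05,"dz":0,"jaw":0},{"yaw":0,"dx":0.9,"dy":0.2,"dz":0,"jaw":0}]' >/dev/null
python3 q.py
python3 -m inch '[{"yaw":0,"dx":0.8,"dy":0.25,"dz":0,"jaw":0}]' >/dev/null
python3 q.py;python3 plan.py .28 -.227 .2 202
```

```text
q [-0.658 -0.355 -0.814  1.033 -0.004 -0.418] t 27.6 tilt deg out 4.50 left -0.21
q [-0.667 -0.394 -0.84   1.047 -0.003 -0.427] t 27.7 tilt deg out 4.45 left -0.17
t 27.70 pos [ 0.2085 -0.1656  0.181 ] yaw 166.27 tilt 4.46 w 0.0859 F [-0.69 -0.19  0.14]
units dxyz [-4.255 -2.156 -0.58 ] yaw -0.0993 world mm [ 71.5 -61.4  19. ]
```

```bash

python3 -m inch '[{"yaw":0,"dx":-0.6,"dy":-0.25,"dz":1,"jaw":0},{"yaw":0,"dx":-0.6,"dy":-0.25,"dz":1,"jaw":0},{"yaw":0,"dx":-0.2,"dy":-0.1,"dz":1,"jaw":0},{"yaw":0,"dx":0,"dy":0,"dz":1,"jaw":0},{"yaw":0,"dx":0,"dy":0,"dz":1,"jaw":0}]' 
python3 q.py;python3 plan.py .28 -.227 .04 202
```

```text
t: 28.2
eef_pos: [0.2388, -0.1897, 0.0816]
tcp_rot: [0.371, 3.047, -0.072]
wrist_force: [-0.3, -0.3, -0.0]
width: 0.0855
q [-0.668 -0.202 -0.968  0.72  -0.003 -0.426] t 28.2 tilt deg out 4.85 left -0.19
t 28.20 pos [ 0.2388 -0.1897  0.0816] yaw 166.19 tilt 4.86 w 0.0855 F [-0.28 -0.27 -0.02]
units dxyz [-2.282 -1.232  2.307] yaw -0.0995 world mm [ 41.2 -37.3 -41.6]
```

```bash

python3 -m inch '[{"yaw":0,"dx":0.5,"dy":0.22,"dz":0.6,"jaw":0},{"yaw":0,"dx":0.5,"dy":0.22,"dz":0.4,"jaw":0}]' >/dev/null 
python3 q.py
python3 -m inch '[{"yaw":0,"dx":0.8,"dy":0.35,"dz":0,"jaw":0},{"yaw":0,"dx":0.8,"dy":0.35,"dz":0,"jaw":0}]' >/dev/null 
python3 q.py;python3 plan.py .28 -.227 .04 202
```

```text
q [-0.669 -0.203 -1.026  0.669 -0.003 -0.427] t 28.4 tilt deg out 4.52 left -0.18
q [-0.671 -0.253 -1.025  0.74  -0.003 -0.429] t 28.6 tilt deg out 3.38 left -0.17
t 28.60 pos [ 0.2075 -0.1661  0.0724] yaw 166.15 tilt 3.39 w 0.0854 F [-0.81  0.04 -0.61]
units dxyz [-4.16  -2.039  1.898] yaw -0.0996 world mm [ 72.5 -60.9 -32.4]
```

```bash

python3 -m inch '[{"yaw":0,"dx":0,"dy":0,"dz":0.9,"jaw":0}]' >/dev/null 
python3 q.py
python3 -m inch '[{"yaw":0,"dx":0.3,"dy":0.13,"dz":0.9,"jaw":0}]' >/dev/null 
python3 q.py;python3 plan.py .28 -.227 .04 202
```

```text
q [-0.672 -0.21  -1.025  0.704 -0.003 -0.429] t 28.7 tilt deg out 2.96 left -0.17
q [-0.672 -0.173 -1.024  0.677 -0.003 -0.43 ] t 28.8 tilt deg out 2.38 left -0.17
t 28.80 pos [ 0.2162 -0.1733  0.0522] yaw 166.13 tilt 2.39 w 0.0853 F [0.49 0.6  0.35]
units dxyz [-3.714 -1.824  0.784] yaw -0.0996 world mm [ 63.8 -53.7 -12.2]
```

```bash

python3 -m inch '[{"yaw":0,"dx":0.6,"dy":0.26,"dz":0.3,"jaw":0},{"yaw":0,"dx":0.6,"dy":0.26,"dz":0.3,"jaw":0}]' >/dev/null 
python3 q.py
python3 -m inch '[{"yaw":0,"dx":0.6,"dy":0.26,"dz":0.3,"jaw":0}]' >/dev/null 
python3 q.py;python3 plan.py .28 -.227 .04 202
```

```text
q [-0.675 -0.178 -1.025  0.704 -0.003 -0.432] t 29.0 tilt deg out 1.11 left -0.16
q [-0.676 -0.183 -1.025  0.72  -0.003 -0.434] t 29.1 tilt deg out 0.49 left -0.16
t 29.10 pos [ 0.2018 -0.163   0.0543] yaw 166.11 tilt 0.52 w 0.0854 F [0.46 0.03 0.64]
units dxyz [-4.559 -2.161  0.758] yaw -0.0997 world mm [ 78.2 -64.  -14.3]
```

```bash

python3 -m inch '[{"yaw":0,"dx":-0.4,"dy":0,"dz":-0.9,"jaw":0},{"yaw":0,"dx":-0.4,"dy":0,"dz":-0.9,"jaw":0},{"yaw":0,"dx":-0.4,"dy":0.5,"dz":-0.9,"jaw":0},{"yaw":0,"dx":-0.4,"dy":0.9,"dz":-0.9,"jaw":0},{"yaw":0,"dx":-0.4,"dy":0.9,"dz":-0.9,"jaw":0}]' >/dev/null 
python3 -m inch '[{"yaw":0,"dx":-0.4,"dy":1,"dz":-0.7,"jaw":0},{"yaw":0,"dx":-0.4,"dy":1,"dz":-0.6,"jaw":0},{"yaw":0,"dx":-0.4,"dy":1,"dz":-0.3,"jaw":0},{"yaw":0,"dx":-0.4,"dy":1,"dz":-0.3,"jaw":0},{"yaw":0,"dx":-0.4,"dy":1,"dz":-0.3,"jaw":0}]' >/dev/null 
python3 q.py;python3 plan.py .458 .245 .22 202
```

```text
q [-0.101 -0.227 -0.694  1.1   -0.005  0.149] t 30.1 tilt deg out 0.25 left -0.30
t 30.10 pos [ 0.3107 -0.0331  0.1973] yaw 165.69 tilt 0.39 w 0.0854 F [-0.03  0.52 -0.26]
units dxyz [-3.707 15.287 -1.185] yaw -0.1009 world mm [147.3 278.1  22.7]
```

Tilt is down to 0.4°. On to the tray.

```bash

python3 -m inch '[{"yaw":0,"dx":-0.25,"dy":1,"dz":-0.1,"jaw":0},{"yaw":0,"dx":-0.25,"dy":1,"dz":-0.1,"jaw":0},{"yaw":0,"dx":-0.25,"dy":1,"dz":-0.1,"jaw":0},{"yaw":0,"dx":-0.25,"dy":1,"dz":-0.1,"jaw":0},{"yaw":0,"dx":-0.25,"dy":1,"dz":-0.1,"jaw":0}]' >/dev/null 
python3 -m inch '[{"yaw":0,"dx":-0.25,"dy":1,"dz":-0.1,"jaw":0},{"yaw":0,"dx":-0.25,"dy":1,"dz":-0.1,"jaw":0},{"yaw":0,"dx":-0.25,"dy":1,"dz":-0.1,"jaw":0},{"yaw":0,"dx":-0.25,"dy":1,"dz":-0.1,"jaw":0},{"yaw":0,"dx":-0.25,"dy":1,"dz":-0.1,"jaw":0}]' >/dev/null 
python3 -m inch '[{"yaw":-0.02,"dx":-0.2,"dy":0.8,"dz":-0.1,"jaw":0},{"yaw":-0.02,"dx":0,"dy":0.8,"dz":0,"jaw":0},{"yaw":-0.02,"dx":0,"dy":0.7,"dz":0,"jaw":0},{"yaw":-0.02,"dx":0,"dy":0.4,"dz":0,"jaw":0},{"yaw":-0.02,"dx":0,"dy":0,"dz":0,"jaw":0}]' >/dev/null 
python3 q.py;python3 plan.py .458 .245 .22 202
cat > tray.py <<'E'
from h import *
f=cam('wrist')
for d in ctrl.regions_of('tray','wrist'): print(round(d['p'],2),np.round(d['extent']),rect(f,d['region'],.012))
m=orange(f);print('ball',onz(f,mask_c(m),.026),m.sum())
cv2.imwrite('pics/tray.png',f['frame'])
E
python3 tray.py
```

```text
q [ 0.479  0.057 -0.368  1.146 -0.008  0.072] t 31.6 tilt deg out 0.03 left -0.44
t 31.60 pos [0.4119 0.2111 0.2281] yaw -156.68 tilt 0.44 w 0.0855 F [ 0.33 -0.81 -0.78]
units dxyz [-2.788  0.649  0.402] yaw 0.0037 world mm [46.1 33.9 -8.1]
0.65 [340. 214. 104. 165.] (array([457.36730957, 246.35800171]), (203.09068298339844, 109.88651275634766), 23.783876419067383)
0.24 [ 69. 273. 138. 230.] (array([682.86535645, -52.00858307]), (96.27951049804688, 373.5749206542969), 76.5018310546875)
ball [[0.52101519 0.27291412 0.026     ]] 670
```

View pics/tray.png

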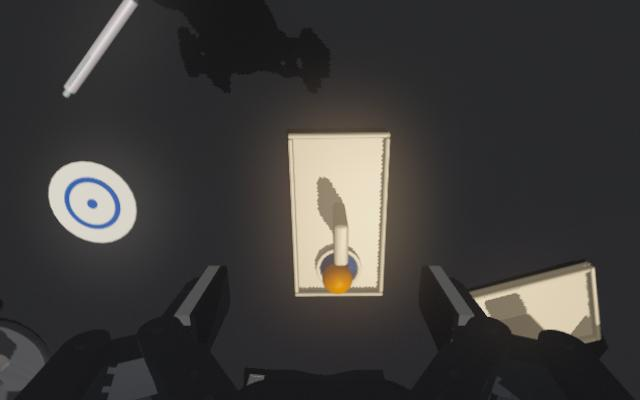

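```bash

python3 -m inch '[{"yaw":0,"dx":-0.7,"dy":0.17,"dz":0.3,"jaw":0},{"yaw":0,"dx":-0.7,"dy":0.17,"dz":0.5,"jaw":0},{"yaw":0,"dx":-0.7,"dy":0.17,"dz":0.6,"jaw":0},{"yaw":0,"dx":-0.6,"dy":0.17,"dz":0.6,"jaw":0},{"yaw":0,"dx":0,"dy":0,"dz":0.6,"jaw":0}]' >/dev/null 
python3 q.py;python3 plan.py .458 .246 .036 203.5
python3 -c "
from h import *
T=cam('top');d=ctrl.regions_of('tray','top')
"
python3 - <<'E'
from h import *
# mat from the saved wrist picture is gone; use scene camera, white mat component
S=cam("scene");g=cv2.cvtColor(S["frame"],cv2.COLOR_BGR2GRAY)>150
n,l,st,ce=cv2.connectedComponentsWithStats(g.astype(np.uint8))
for i in range(1,n):
    if st[i,4]>200:
        p=onz(S,ce[i],.002)[0]
        if abs(p[0]-.556)<.04 and abs(p[1]+.027)<.04: print("mat",p,st[i])
E
```

```text
q [ 0.495  0.197 -0.331  1.037 -0.008  0.106] t 32.2 tilt deg out 0.29 left -0.46
t 32.20 pos [0.4619 0.2461 0.1745] yaw -157.72 tilt 0.54 w 0.0854 F [-0.25 -0.53 -0.13]
units dxyz [0.225 0.122 6.921] yaw -0.0034 world mm [-3.900e+00 -1.000e-01 -1.385e+02]
mat [ 0.55768144 -0.02783171  0.002     ] [314 209  32  27 669]
```

```bash

python3 -m inch '[{"yaw":-0.003,"dx":0.12,"dy":0.06,"dz":0.9,"jaw":0},{"yaw":0,"dx":0.05,"dy":0.03,"dz":0.9,"jaw":0},{"yaw":0,"dx":0.05,"dy":0,"dz":0.9,"jaw":0},{"yaw":0,"dx":0.05,"dy":0,"dz":0.9,"jaw":0}]' >/dev/null 
python3 plan.py .458 .246 .036 203.5
```

```text
t 32.75 pos [0.4558 0.2439 0.1048] yaw -156.73 tilt 0.67 w 0.0854 F [ 0.04  0.11 -0.11]
units dxyz [-0.11   0.078  3.439] yaw -0.0006 world mm [  2.2   2.1 -68.8]
```

```bash

python3 -m inch '[{"yaw":-0.0005,"dx":-0.06,"dy":0.05,"dz":0.85,"jaw":0},{"yaw":0,"dx":-0.03,"dy":0.03,"dz":0.85,"jaw":0},{"yaw":0,"dx":0,"dy":0,"dz":0.85,"jaw":0},{"yaw":0,"dx":0,"dy":0,"dz":0.7,"jaw":0},{"yaw":0,"dx":0,"dy":0,"dz":0.2,"jaw":0}]' >/dev/null 
python3 q.py;python3 plan.py .458 .246 .036 203.5
```

```text
q [ 0.497  0.321 -0.525  0.716 -0.009  0.091] t 33.25 tilt deg out 0.52 left -0.49
t 33.25 pos [0.4565 0.2445 0.0351] yaw -156.75 tilt 0.72 w 0.0852 F [-0.37 -0.32 -0.46]
units dxyz [-0.102  0.04  -0.045] yaw -0.0007 world mm [1.5 1.5 0.9]
```

```bash

python3 -m inch '[{"yaw":0,"dx":-0.05,"dy":0.03,"dz":0,"jaw":0.6},{"yaw":0,"dx":0,"dy":0,"dz":0,"jaw":0.7},{"yaw":0,"dx":0,"dy":0,"dz":0,"jaw":0.76},{"yaw":0,"dx":0,"dy":0,"dz":0,"jaw":0.8},{"yaw":0,"dx":0,"dy":0,"dz":0,"jaw":0.84}]' 70 >/dev/null 
python3 -m inch '[{"yaw":0,"dx":0,"dy":0,"dz":0,"jaw":0.9},{"yaw":0,"dx":0,"dy":0,"dz":0,"jaw":1},{"yaw":0,"dx":0,"dy":0,"dz":0,"jaw":1},{"yaw":0,"dx":0,"dy":0,"dz":0,"jaw":1}]' 70
python3 q.py;python3 plan.py .458 .246 .036 203.5;python3 tray.py
```

```text
t: 34.15
eef_pos: [0.4585, 0.2463, 0.0385]
tcp_rot: [-0.629, 3.063, -0.006]
wrist_force: [-0.9, 0.3, -0.3]
width: 0.0134
q [ 0.498  0.318 -0.52   0.72  -0.008  0.093] t 34.15 tilt deg out 0.75 left -0.44
t 34.15 pos [0.4585 0.2463 0.0385] yaw -156.79 tilt 0.87 w 0.0134 F [-0.92  0.28 -0.31]
units dxyz [ 0.029 -0.004  0.124] yaw -0.0008 world mm [-0.5 -0.3 -2.5]
0.97 [327. 210. 236. 325.] (array([453.95794678, 244.11907959]), (190.44522094726562, 111.0521011352539), 23.562549591064453)
0.71 [596. 378.  88.  45.] (array([481.43255615, 447.43826294]), (34.125770568847656, 51.86531066894531), 39.346595764160156)
ball [[0.52178473 0.27298421 0.026     ]] 385
```

```bash

python3 -m inch '[{"yaw":0,"dx":0,"dy":0,"dz":-0.1,"jaw":1},{"yaw":0,"dx":0,"dy":0,"dz":-0.2,"jaw":1},{"yaw":0,"dx":0,"dy":0,"dz":-0.35,"jaw":1},{"yaw":0,"dx":0,"dy":0,"dz":-0.5,"jaw":1},{"yaw":0,"dx":0,"dy":0,"dz":-0.5,"jaw":1}]' 70
python3 -m inch '[{"yaw":0,"dx":0,"dy":0,"dz":-0.5,"jaw":1},{"yaw":0,"dx":0,"dy":0,"dz":-0.5,"jaw":1},{"yaw":0,"dx":0,"dy":0,"dz":-0.5,"jaw":1},{"yaw":0,"dx":0,"dy":0,"dz":-0.5,"jaw":1},{"yaw":0,"dx":0,"dy":0,"dz":-0.5,"jaw":1}]' >/dev/null
python3 q.py;python3 plan.py .4966 -.0134 .1635 166.85;python3 tray.py
```

```text
t: 34.75
eef_pos: [0.4555, 0.2448, 0.0713]
tcp_rot: [-0.63, 3.069, -0.009]
wrist_force: [0.7, -0.3, -3.2]
width: 0.013
q [ 0.499  0.22  -0.418  0.924 -0.008  0.094] t 35.25 tilt deg out 0.54 left -0.48
t 35.25 pos [0.4555 0.2453 0.1273] yaw -156.80 tilt 0.72 w 0.0131 F [ 0.15 -0.48 -3.79]
units dxyz [  3.192 -12.713  -1.749] yaw 0.101 world mm [  41.1 -258.7   36.2]
0.95 [325. 210. 234. 325.] (array([488.11169434, 258.14190674]), (291.6406555175781, 168.66134643554688), 23.36847496032715)
0.71 [545. 333. 190. 135.] (array([516.10180664, 504.10037231]), (153.05484008789062, 161.56863403320312), 39.45369338989258)
0.57 [323. 361.  53.  32.] (array([607.27154541, 308.28039551]), (38.06736373901367, 46.32494354248047), 25.305370330810547)
ball [[0.59783384 0.30523613 0.026     ]] 373
```

```bash

python3 -m inch '[{"yaw":0.002,"dx":0.05,"dy":-0.2,"dz":-0.1,"jaw":1},{"yaw":0.004,"dx":0.09,"dy":-0.35,"dz":-0.1,"jaw":1},{"yaw":0.005,"dx":0.1,"dy":-0.5,"dz":-0.1,"jaw":1},{"yaw":0.005,"dx":0.1,"dy":-0.55,"dz":-0.1,"jaw":1},{"yaw":0.005,"dx":0.07,"dy":-0.6,"dz":-0.1,"jaw":1}]' >/dev/null
python3 -m inch '[{"yaw":0.005,"dx":0.05,"dy":-0.6,"dz":-0.1,"jaw":1},{"yaw":0.005,"dx":0.03,"dy":-0.6,"dz":-0.1,"jaw":1},{"yaw":0.005,"dx":0,"dy":-0.6,"dz":-0.1,"jaw":1},{"yaw":0.005,"dx":-0.02,"dy":-0.6,"dz":-0.1,"jaw":1},{"yaw":0.005,"dx":-0.04,"dy":-0.6,"dz":-0.1,"jaw":1}]' >/dev/null
python3 -m inch '[{"yaw":0.005,"dx":-0.06,"dy":-0.6,"dz":-0.1,"jaw":1},{"yaw":0.005,"dx":-0.08,"dy":-0.6,"dz":-0.1,"jaw":1},{"yaw":0.005,"dx":-0.1,"dy":-0.6,"dz":-0.1,"jaw":1},{"yaw":0.005,"dx":-0.12,"dy":-0.6,"dz":-0.1,"jaw":1},{"yaw":0.005,"dx":-0.15,"dy":-0.6,"dz":-0.1,"jaw":1}]' >/dev/null
python3 q.py;python3 plan.py .4966 -.0134 .1635 166.85;python3 tray.py
```

```text
q [ 0.141  0.145 -0.43   0.985 -0.006  0.222] t 36.85 tilt deg out 0.65 left -0.32
t 36.85 pos [0.4871 0.0674 0.1599] yaw 175.36 tilt 0.72 w 0.0133 F [-0.64 -1.34 -3.4 ]
units dxyz [-0.804 -3.99  -0.161] yaw 0.0236 world mm [  9.5 -80.8   3.6]
0.92 [325. 208. 239. 326.] (array([536.51928711,  63.20707703]), (191.5140380859375, 330.2837219238281), 85.70487213134766)
ball [[0.67462921 0.06804693 0.026     ]] 232
```

```bash

python3 -m inch '[{"yaw":0.005,"dx":-0.12,"dy":-0.6,"dz":0,"jaw":1},{"yaw":0.005,"dx":-0.14,"dy":-0.6,"dz":0,"jaw":1},{"yaw":0.005,"dx":-0.16,"dy":-0.6,"dz":0,"jaw":1},{"yaw":0.004,"dx":-0.16,"dy":-0.5,"dz":0,"jaw":1},{"yaw":0.003,"dx":-0.1,"dy":-0.4,"dz":0,"jaw":1}]' >/dev/null
python3 -m inch '[{"yaw":0.001,"dx":-0.06,"dy":-0.25,"dz":0,"jaw":1},{"yaw":0,"dx":-0.03,"dy":-0.1,"dz":0,"jaw":1},{"yaw":0,"dx":0,"dy":0,"dz":0,"jaw":1}]' >/dev/null
python3 q.py;python3 plan.py .4966 -.0134 .1635 166.85;python3 -c "
from h import *
S=cam('scene');T=cam('top')
for f in (S,T):
  m=orange(f);n,l,st,ce=cv2.connectedComponentsWithStats(m.astype(np.uint8))
  for i in range(1,n):
    if 15<st[i,4]<400: print(st[i],onz(f,ce[i],.151))
for d in ctrl.regions_of('ball','scene'): print(round(d['p'],2),d['extent'],onz(S,mask_c(d['region']),.151),d['region'].sum())
"
```

```text
q [-0.     0.148 -0.426  0.985 -0.004  0.239] t 37.75 tilt deg out 0.67 left -0.21
t 37.75 pos [ 0.4936 -0.0014  0.16  ] yaw 166.28 tilt 0.71 w 0.0132 F [ 0.5  -0.29 -4.13]
units dxyz [-0.288 -0.549 -0.17 ] yaw -0.0016 world mm [  3.  -12.    3.5]
[  0   7  59  94 329] [[-0.5866765  -1.08927358  0.151     ]]
[328 193   8   8  26] [[ 0.56887911 -0.03269252  0.151     ]]
[  0 223   6  19  77] [[ 0.41873449 -1.00224831  0.151     ]]
[  2 392   8   6  18] [[-0.13734279  1.0203659   0.151     ]]
[ 11 394   8   6  17] [[-0.14762596  0.9838687   0.151     ]]
0.58 [331.5, 196.1, 14.7, 11.6] [[ 0.56273347 -0.02454639  0.151     ]] 108
```

```bash

python3 -m inch '[{"yaw":-0.0014,"dx":-0.1,"dy":-0.2,"dz":-0.09,"jaw":1},{"yaw":0,"dx":-0.1,"dy":-0.2,"dz":-0.08,"jaw":1},{"yaw":0,"dx":-0.05,"dy":-0.1,"dz":0,"jaw":1},{"yaw":0,"dx":0,"dy":0,"dz":0,"jaw":1}]' >/dev/null
python3 -c "
from h import *
S=cam('scene');W=cam('wrist')
for d in ctrl.regions_of('ball','scene'): print(round(d['p'],2),d['extent'],onz(S,mask_c(d['region']),.151),d['region'].sum())
for d in ctrl.regions_of('ball','wrist'): print('w',round(d['p'],2),d['extent'])
a=cv2.resize(S['frame'][165:265,290:390],(400,400),interpolation=cv2.INTER_CUBIC)
b=cv2.resize(W['frame'][200:400,220:420],(400,400),interpolation=cv2.INTER_CUBIC)
cv2.imwrite('pics/final.png',np.hstack([a,b]))
"
python3 q.py;python3 plan.py .4966 -.0134 .1635 166.85
```

```text
0.45 [330.1, 197.0, 13.6, 10.8] [[ 0.5631669  -0.03228902  0.151     ]] 91
0.2 [341.8, 271.3, 44.3, 33.8] [[ 0.8143561  -0.08540337  0.151     ]] 1157
w 0.73 [323.2, 360.9, 48.8, 34.3]
q [-0.021  0.15  -0.414  0.995 -0.003  0.206] t 38.5 tilt deg out 0.68 left -0.18
t 38.50 pos [ 0.4963 -0.0114  0.1639] yaw 167.01 tilt 0.71 w 0.0132 F [-0.03 -0.14 -3.01]
units dxyz [-0.036 -0.093  0.018] yaw 0.0004 world mm [ 0.3 -2.  -0.4]
```

View pics/final.png

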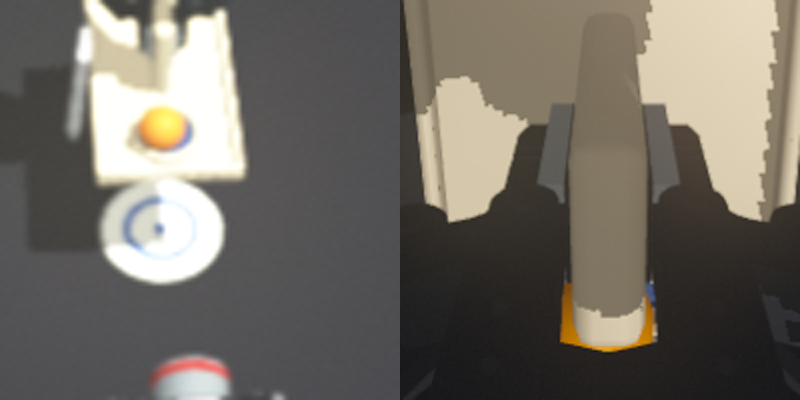

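```bash

python3 -m inch '[{"yaw":0,"dx":0.08,"dy":0.02,"dz":0.01,"jaw":1},{"yaw":0,"dx":0.09,"dy":0.02,"dz":0.01,"jaw":1},{"yaw":0,"dx":0.06,"dy":0,"dz":0,"jaw":1},{"yaw":0,"dx":0,"dy":0,"dz":0,"jaw":1}]' >/dev/null
cat > fin.py <<'E'
from h import *
for k in range(6): S=cam('scene')
for d in ctrl.regions_of('ball','scene')[:1]: print(round(d['p'],2),d['extent'],onz(S,mask_c(d['region']),.151),d['region'].sum())
h=cv2.cvtColor(S['frame'],cv2.COLOR_BGR2HSV)[180:215,315:348]
m=(h[...,0]>8)&(h[...,0]<25)&(h[...,1]>90);p=mask_c(m)+[315,180];print('orange',p,m.sum(),onz(S,p,.151))
E
python3 fin.py
python3 q.py;python3 plan.py .4916 -.0110 .1635 166.85
```

```text
0.38 [454.1, 239.1, 68.8, 44.8] [[0.80077978 0.24700039 0.151     ]] 1261
orange [329.55737705 196.67213115] 61 [[ 0.56353514 -0.03441318  0.151     ]]
q [-0.017  0.142 -0.425  0.992 -0.003  0.21 ] t 39.25 tilt deg out 0.66 left -0.18
t 39.25 pos [ 0.4916 -0.0093  0.1632] yaw 167.02 tilt 0.69 w 0.0130 F [-0.42 -0.53 -3.3 ]
units dxyz [-0.019 -0.084 -0.015] yaw 0.0005 world mm [-0.  -1.7  0.3]
```

```bash
python3 -c "
from h import *
fs=[ctrl.grab_frame('scene')['frame'].astype(float) for _ in range(6)]
a=np.mean(fs,0).astype(np.uint8);np.save('avg.npy',a)
c=cv2.resize(a[180:220,305:355],None,fx=14,fy=14,interpolation=cv2.INTER_CUBIC)
for i in range(0,50,10): cv2.line(c,(i*14,0),(i*14,560),(0,0,0),1)
for i in range(0,40,10): cv2.line(c,(0,i*14),(700,i*14),(0,0,0),1)
cv2.imwrite('pics/ballz.png',c)"
```

```text
(no output)
```

View pics/ballz.png

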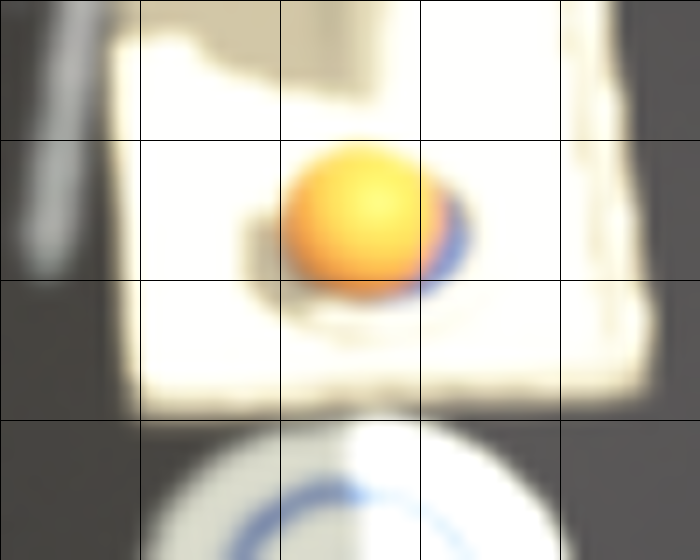

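```bash
python3 -c "
from h import *
S=cam('scene')
print(onz(S,[330.43,195.39],.1505))
# front tray corners at rim z
for p in ([137,400],[645,385]): print(onz(S,[(p[0]+.5)/14-.5+305,(p[1]+.5)/14-.5+180],.139))
"; python3 plan.py .4916 -.0093 .1632 166.85
```

```text
[[ 0.55916727 -0.03025715  0.1505    ]]
[[ 0.58379049 -0.08849419  0.139     ]]
[[0.61024658 0.01822773 0.139     ]]
t 39.60 pos [ 0.4915 -0.0093  0.1632] yaw 167.02 tilt 0.68 w 0.0130 F [ 1.05 -0.24 -4.  ]
units dxyz [-0.003 -0.001 -0.002] yaw 0.0005 world mm [ 0.1 -0.   0. ]
```

```bash
python3 q.py; python3 -c "
from bench import ctrl
s=ctrl.observe();print(abs(s['qd']).max(),s['width'])
print(ctrl.finish_job())"
```

```text
q [-0.017  0.142 -0.425  0.992 -0.003  0.21 ] t 39.6 tilt deg out 0.66 left -0.18
0.001993178477363325 0.01304260239372225
the job is handed in; nothing more can be done
None
```

I handed the job in at about 39.6 s, with the arm still holding the tray at the photo position. No verdict was reported.

**Remote:** I picked up the small white remote and pointed its nose at the lens from about 95 mm. The aim was within about 2–4 mm sideways and 1 mm in height, and I held it still for 2.6 s. I then laid it flat on the glass. It is not in its original spot, but about 35 mm away and turned to face the camera. A wrist picture afterwards showed it lying flat.

**Tray, last checks:**

| Check | Result |
|---|---|
| Ball | still in its pocket |
| Ball over mat centre | about 3 mm off |
| Ball height | 0.151 m, by calculation from the tool height; the lens was measured at 0.151 m |
| Ball end towards the camera | within about 1° |
| Tool tilt | 0.7° |
| Joint speeds | about zero |

**What went wrong or disagreed:**
- **Tool tilt:** early on, the last joint ran into its range limit and tilted the tool about 7°. I took the tilt out by pressing lightly against the reach and joint limits, which cost about 10 s. The remote was held with about 4° of tool tilt, but it had been gripped in nearly that pose, so it stayed within about 2° of level.
- **Ball position:** automatic colour detection put the ball 6–9 mm off the mat centre and the network missed it in the final picture. The pocket position calculated from the arm differed by about 6 mm the other way. I used a direct reading of the enlarged picture for the 3 mm figure.

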